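# Hold the long sample slide flush on the tilted spring stage

### The job

Pick up the longer of the two sample slides by its wooden grip bar and lay its steel plate gently against the sloped face of the tilting stage, lengthwise up the slope and in the middle between the two low rails, tilted so that it lies flush. Push the spring-backed face in about half way with it and finish like that, still gripping and pressing: do not let go. Leave the other things on the bench where they are.

Things in the scene. Friction and masses are not known exactly. Their poses are not given: they have to be found in the camera images.
- slide_long: The longer sample slide: steel plate 76 x 48 x 5 mm; along the middle of its back a wooden grip bar 50 mm long (x), 14 mm thick (y), from 5 to 35 mm above the underside. Lies plate down on the bench (z = 0), x within 0.45 rad of straight ahead. About 0.12 kg. Origin: centre of the underside; x along plate and bar, z up out of the back.
- slide_short: The shorter slide, not to be used: the same with a plate 50 x 48 x 5 mm and a bar 36 mm long. It may lie left or right of the long one, some 20 cm away. Origin and axes as for the long one.
- pad_face (a point): Centre of the sloped aluminium face, 92 mm up the slope x 100 mm, on a fixed stage (foot 130 x 124 mm); along its sides two rails 4 mm high, 72 mm apart inside, run up the slope. z out of the face (up and back to the robot), x up the slope, y across, to the robot's left. Low edge nearest the robot; slope 0.14 to 0.36 rad. The point sinks along -z with the face as it is pressed.
- stage_tilt (a joint): Slope of the face, rad: 0 is level, growing as the far edge is raised. Clamped: it does not turn under a light push.
- stage_pad (a joint): How far the face is pressed in along its own -z, m: 0 is out (free), 0.008 is the stop. Springs hold it out with about 3 N and add 1.5 N per mm (about 9 N at half way, 0.004), so the weight of the slide alone does not move it.
- clamp: Wooden ring clamp 34 x 120 x 20 mm lying near the robot; a bystander. Origin: centre of the underside.
- wheel: Small black rubber wheel 22 x 29 x 29 mm standing on its rim between the slides' places; a bystander. Origin: centre of the underside.

How it is judged:
On the way:
1. the long slide is lifted in the fingers, clear of the bench (height (world z) of slide_long above 0.03 m and contact force between the fingers and slide_long above 1 N and contact force between slide_long and stage_pad below 0.1 N), for 0.2 s.
At the end, for the whole second after the job is handed in: The gripped long slide lies flush and still on the face: underside within 3 mm and 0.05 rad, centre within 12 mm both ways, long side up the slope within 0.2 rad; pressed with 2 to 25 N through the slide only, face in by 1.5 to 6.8 mm of 8 (x of slide_long in the frame of pad_face between -0.012 and 0.012 m and y of slide_long in the frame of pad_face between -0.012 and 0.012 m and z of slide_long in the frame of pad_face between -0.003 and 0.003 m and angle between the z axis of slide_long and the z axis of pad_face, either way round below 0.05 rad and angle between the x axis of slide_long and the x axis of pad_face, either way round below 0.2 rad and value of joint stage_pad between 0.0015 and 0.0068 m and contact force between slide_long and stage_pad between 2 and 25 N and contact force between the fingers and slide_long above 2 N and contact force between each of the arm, the fingers and stage_pad below 0.5 N and linear speed of slide_long below 0.01 m/s and angle between slide_long's own z axis and vertical below 0.75 rad); the arm keeps its last pose, push and grip.
It fails at once if the slide is slammed on the stage (over 40 N) (contact force between slide_long and stage_pad above 40 N).
It fails at once if another loose thing on the bench (short slide, wooden clamp or rubber wheel) is pushed more than 30 mm (distance of any of slide_short, clamp, wheel from where it was at the start of the episode above 0.03 m).
It also fails if it takes over 38 s, if anything falls off the work surface, if the arm or the gripper's body presses on something with over 40 N, if the wrist force passes 120 N, or if a joint passes its speed limit or range.

### The arm

A 6-joint arm with a two-finger parallel gripper is mounted at the origin on a cart in front of the work surface, level with it; the furniture and walls round the work are solid. World frame = base frame: x ahead of the robot, y to its left, z up, the work surface at z = 0. Lengths are in m, angles in rad, forces in N, time in s.
With the tool pointing down it reaches from about 0.325 to 0.75 m from the base axis. Payload 7.6 kg.
Tool frame: the origin (TCP) lies midway between the tips of the shut fingers; the grasp point (between the pads) lies 19 mm behind it; x points along the fingers, y is the direction in which the jaws open and shut, and the axes are right-handed (so a half turn about x gives the same grasp; the last joint's range is limited). The gripper opens to 85 mm and grips with 20 to 120 N. Pads are 22 mm wide; open, the fingers measure 114 mm over their backs; the gripper's body (76 mm by 85 mm) begins 54 mm behind the grasp point. The pads swing forward as they close: fully open they stand 13 mm farther back than shut.
Start: joints at [1.262, 0.052, 1.401, -0, 1.689, -0.07], TCP at [0.124, 0.51, 0.231] pointing down, gripper open.
Joint ranges: [-2.9, 2.9], [-0.91, 2.17], [0.12, 2.37], [-1.06, 4.2], [0.26, 2.73], [-2.93, 2.93]. Speed limits (rad/s): [2.57, 2.57, 3.01, 3.14, 3.14, 3.14].

### API

Orientations are given as [roll, pitch, yaw] about the fixed x, y, z axes, in that order (R = Rz(yaw) Ry(pitch) Rx(roll)).
In Python, from cell import monitor, cams, order gives the robot as it stands. The module is installed in compiled form; this text tells all that it offers.
- The arm moves only by the tool carry_out, never from a script. Its argument "rows" is a list of rows, each a list of 6 numbers: the shift along the world's x, y, z in mm, then the turn, a rotation vector about the world's x, y, z in rad. A call has exactly 8 rows; each row shifts and turns the pose as measured when the row begins; what a row does not reach is not made up. A row lasts 1/8 s, in which the tool goes at most 62.5 mm and 10.7 degrees, less where a joint would pass 70% of its speed; a pose out of reach is approached as far as the arm can. A call is refused whole if a number of a shift passes 62.5 or a number of a turn 0.188, either way. A call with a gripper value outside its range is refused whole. "fingers" is the closure, from 0 (fully open) to 1 (shut), set as the call begins (left out, the last holds). The fingers move at their own pace and stop on an object; "squeeze" is the grip in N (left out, the last holds). Time passes only in rows, so rows that do not move let the fingers close, or fill a call up. It gives the time, the measured TCP pose, the force and the opening at its end, in the units of the state.
- monitor.get_obs(): the state, without advancing time (a new reading comes with each control period).
- cams.grab_frame(name): name is "scene" or "side" or "wrist"; returns a dict with "img" (384x512x3 uint8, blue, green, red), "depth" (384x512 float32, m along the optical axis (not along the pixel's ray), 0 where there is no reading), "K" (3x3 intrinsics, pixels), "k1" (the pictures are not rectified: a ray, as slopes to the right and down, at radius r is drawn at 1 + k1 r^2 times it, then the intrinsics apply), "T" (4x4, takes a point from camera to world coordinates); the wrist camera has in their place "T_tool_cam" (4x4, takes a point from camera to tool coordinates, whose origin is the TCP and whose axes are the tool frame's). Camera axes: x right, y up, looking along -z (the intrinsics and any distortion apply to the point x, -y, -z); pixel columns grow to the right and rows downward; lengths in m; the calibration is good to about 2 mm. A picture is of the moment at which its call begins: read the wrist's pose just before it.
- order.job_done(): hands the job in, once; it reports no verdict.
The state is a dict: "time_s": time; "q": joint angles; "dq": joint speeds; "effort": joint torques, N m; "tool_pos": TCP position; "tcp_rot": TCP orientation; "contact_force": force on the tool from outside, world axes, zero at the start; "moment": the same for the moment, N m; "gripper_width": opening from 0.0 (shut) to 1.0 (fully open).
Only numpy, scipy, OpenCV 4.12 (cv2) and the standard library are available. Lean on these libraries where they do the work, as an engineer would, in place of code of your own. Each camera call takes 0.05 s, during which the arm holds its last target.

## Working session

There is one attempt and no reset: what is moved stays moved. The work goes in short steps, Python scripts to look and compute and a tool call to move; the robot and the scene stay as the last step left them, time stands still between calls to the robot, and variables do not carry over. Pictures are saved under pics/ and viewed, and the job is handed in when it is done.

Besides the shell and the picture viewer there is one more tool, called after "Emit:" as a command line: name --pt "numbers of a row" for each row, then --argument value for the rest. carry_out: Moves the arm, as the interface text tells. Its arguments: {"type":"object","properties":{"rows":{"type":"array","items":{"type":"array","items":{"type":"number"}}},"fingers":{"type":"number"},"squeeze":{"type":"number"}},"required":["rows"]}

```bash
mkdir -p pics; python3 - <<'E'
from cell import monitor, cams, order
import cv2,numpy as np
o=monitor.get_obs()
for k,v in o.items(): print(k,np.round(v,3))
for n in ("scene","side"):
    f=cams.grab_frame(n); cv2.imwrite(f"pics/{n}0.png",f["img"]); np.savez(f"pics/{n}0.npz",**f); print(n,f["K"],f["k1"],f["T"].round(3), (f["depth"]>0).mean())
E
```

```text
time_s 0.0
q [ 1.262  0.053  1.402 -0.     1.689 -0.07 ]
dq [-0.     0.002  0.002  0.001  0.001 -0.001]
effort [ 2.0000e-03 -3.8167e+01 -3.6018e+01  0.0000e+00  6.0000e-03  0.0000e+00]
tool_pos [0.124 0.51  0.23 ]
tcp_rot [-1.622  1.569 -1.861]
contact_force [-0.006 -1.043 -0.164]
moment [-0.034  0.026 -0.05 ]
gripper_width 1.006
scene [[405.22940514   0.         256.79159599]
 [  0.         405.22940514 188.95985995]
 [  0.           0.           1.        ]] 0.017271524436588002 [[ 0.604  0.468 -0.645 -0.082]
 [-0.797  0.364 -0.482 -0.611]
 [ 0.009  0.805  0.593  0.559]
 [ 0.     0.     0.     1.   ]] 0.9961293538411459
side [[412.00798104   0.         255.94897339]
 [  0.         412.00798104 191.01843961]
 [  0.           0.           1.        ]] -0.10315782614941951 [[ 0.542  0.721 -0.431  0.122]
 [-0.84   0.459 -0.289 -0.444]
 [-0.011  0.518  0.855  0.794]
 [ 0.     0.     0.     1.   ]] 0.9962259928385416
```

View pics/scene0.png

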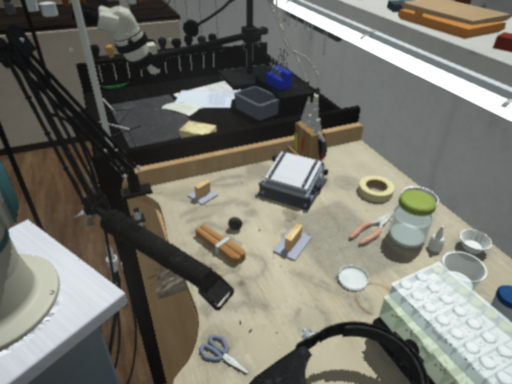

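View pics/side0.png

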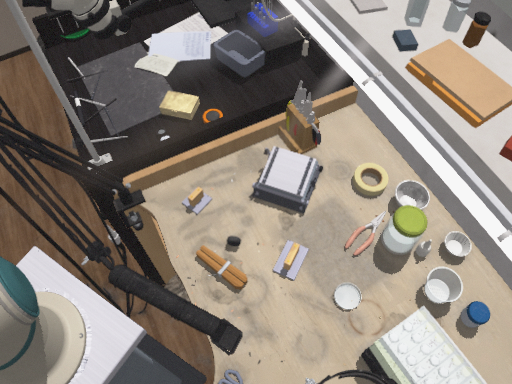

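```bash
cat > h.py <<'E'
import numpy as np,cv2
def load(n): return dict(np.load(f"pics/{n}.npz"))
def slopes(f,uv):
    K=f["K"];d=np.array([float(f["k1"]),0,0,0,0])
    return cv2.undistortPoints(np.asarray(uv,float).reshape(-1,1,2),K,d).reshape(-1,2)
def rays(f,uv,T=None):
    T=f["T"] if T is None else T
    s=slopes(f,uv); d=np.c_[s[:,0],-s[:,1],-np.ones(len(s))]
    return T[:3,3],d@T[:3,:3].T
def plane(f,uv,z,T=None):
    o,d=rays(f,uv,T); return o+d*((z-o[2])/d[:,2])[:,None]
def dep(f,uv,T=None):
    o,d=rays(f,uv,T); uv=np.asarray(uv).astype(int)
    return o+d*f["depth"][uv[:,1],uv[:,0]][:,None]
def cloud(f,T=None):
    v,u=np.mgrid[0:384,0:512]; uv=np.c_[u.ravel(),v.ravel()]
    P=dep(f,uv,T); P[f["depth"].ravel()==0]=np.nan
    return P.reshape(384,512,3)
E
python3 - <<'E'
from h import *
for n in("scene0","side0"):
    f=load(n);P=cloud(f)
    pts={"scene0":[(292,236),(202,188),(295,172),(220,243),(235,224)],"side0":[(291,258),(196,195),(290,172),(220,265),(233,242)]}[n]
    for p in pts: print(n,p,P[p[1],p[0]].round(3))
    im=f["img"]
    x0,y0=(180,140) ; c=im[y0:y0+150,x0:x0+160]
    cv2.imwrite(f"pics/{n}c.png",cv2.resize(c,None,fx=4.0,fy=4.0,interpolation=cv2.INTER_CUBIC))
E
```

```text
scene0 (292, 236) [ 0.409 -0.329  0.036]
scene0 (202, 188) [ 0.426 -0.081  0.026]
scene0 (295, 172) [ 0.569 -0.231  0.056]
scene0 (220, 243) [ 0.324 -0.223  0.021]
scene0 (235, 224) [ 0.385 -0.209  0.018]
side0 (291, 258) [ 0.412 -0.329  0.034]
side0 (196, 195) [ 0.427 -0.083  0.033]
side0 (290, 172) [ 0.575 -0.23   0.054]
side0 (220, 265) [ 0.33  -0.214  0.015]
side0 (233, 242) [ 0.384 -0.209  0.02 ]
```

View pics/side0c.png

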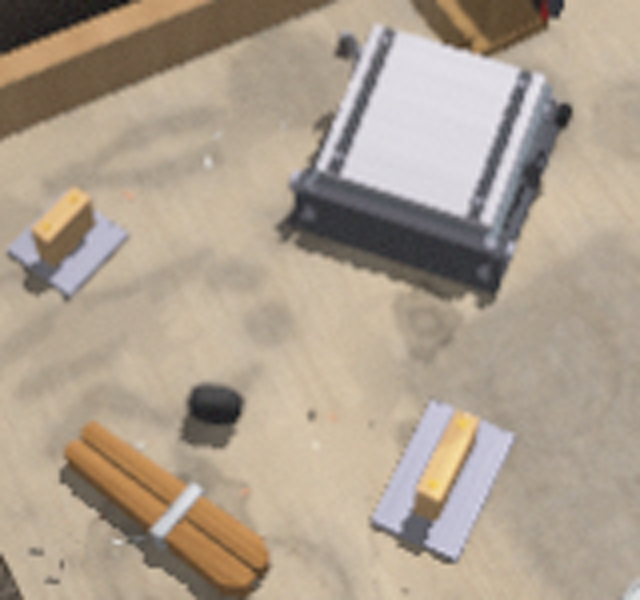

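View pics/scene0c.png

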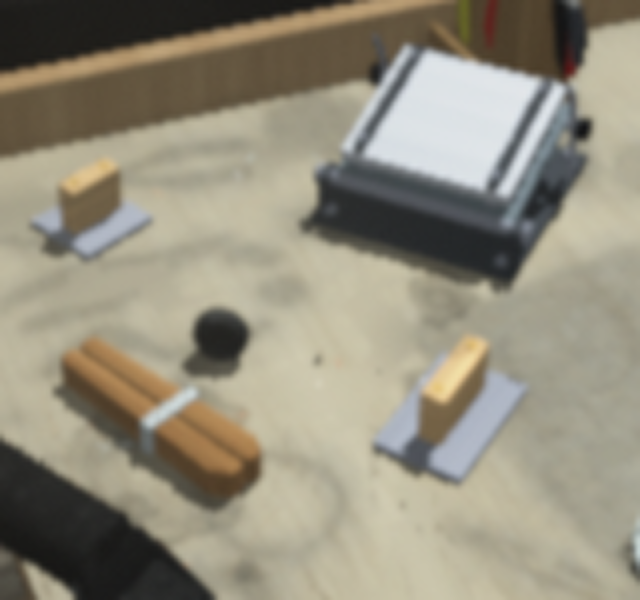

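```bash
python3 - <<'E'
from h import *
def c2(p): return np.array(p)/4-0.375+np.array([180,140])
C={"side0":dict(pl=[(435,402),(515,435),(455,560),(372,522)],face=[(378,28),(548,75),(490,240),(320,165)]),
"scene0":dict(pl=[(440,345),(526,383),(460,481),(375,445)],face=[(411,43),(575,88),(508,200),(343,150)])}
for n in C:
    f=load(n);P=cloud(f)
    q=plane(f,c2(C[n]["pl"]),0.005); print(n,"plate",q.round(4).tolist(),"ctr",q.mean(0).round(4))
    e=[np.linalg.norm(q[i]-q[(i+1)%4]).round(4) for i in range(4)];print(e)
    x=(q[0]+q[1]-q[2]-q[3]);print("yaw",np.arctan2(x[1],x[0]))
    # bar: orange mask near, z>.031
    m=(np.abs(P[...,:2]-q.mean(0)[:2]).max(-1)<.05)&(P[...,2]>.030)&(P[...,2]<.045)
    hsv=cv2.cvtColor(f["img"],cv2.COLOR_BGR2HSV)
    m&=(hsv[...,1]>90)
    v,u=np.nonzero(m); 
    b=P[m]; print("bar top z",np.median(b[:,2]),len(b))
    w=plane(f,np.c_[u,v],.035)[:,:2]; r=cv2.minAreaRect((w*1000).astype(np.float32)); print(r, np.median(w,0))
    # face plane
    poly=c2(C[n]["face"]); cen=poly.mean(0); mm=np.zeros((384,512),np.uint8)
    cv2.fillPoly(mm,[(cen+(poly-cen)*.6).round().astype(int)],1)
    a=P[mm>0]; a=a[np.isfinite(a).all(1)]
    for _ in range(4):
        c=a.mean(0); nrm=np.linalg.svd(a-c)[2][2]; nrm*=np.sign(nrm[2]); d=(a-c)@nrm; a=a[abs(d)<2.5*d.std()+1e-4]
    print("plane",c.round(4),nrm.round(4),"tilt",np.arccos(nrm[2]).round(4),"yaw",np.arctan2(-nrm[1],-nrm[0]).round(4),d.std(),len(a))
    o,dd=rays(f,poly); F=o+dd*(((c-o)@nrm)/(dd@nrm))[:,None]
    print("face corners",F.round(4).tolist(),"ctr",F.mean(0).round(4)); print([np.linalg.norm(F[i]-F[(i+1)%4]).round(4) for i in range(4)])
    x=F[0]+F[1]-F[2]-F[3]; print("faceyaw",np.arctan2(x[1],x[0]), "slope",np.arcsin(x[2]/np.linalg.norm(x)))
    y=F[0]+F[3]-F[1]-F[2];print("y dir",y/np.linalg.norm(y))
E
```

```text
side0 plate [[0.4551, -0.2996, 0.005], [0.4612, -0.3441, 0.005], [0.3864, -0.3519, 0.005], [0.3812, -0.3066, 0.005]] ctr [ 0.421  -0.3255  0.005 ]
[np.float64(0.0449), np.float64(0.0752), np.float64(0.0456), np.float64(0.0742)]
yaw 0.09890719749332348
bar top z 0.033875654336158245 132
((420.2689208984375, -325.563232421875), (48.696956634521484, 12.322418212890625), 5.672713279724121) [ 0.41925898 -0.3253908 ]
plane [ 0.5733 -0.2269  0.0544] [-0.2088 -0.0458  0.9769] tilt 0.2154 yaw 0.2159 0.0013828695844986074 680
face corners [[0.6079, -0.169, 0.0645], [0.6301, -0.2639, 0.0648], [0.5345, -0.2837, 0.0435], [0.5246, -0.184, 0.046]] ctr [ 0.5743 -0.2251  0.0547]
[np.float64(0.0974), np.float64(0.0999), np.float64(0.1003), np.float64(0.0866)]
faceyaw 0.19246422891955328 slope 0.21535936182786058
y dir [-0.16294124  0.98656977  0.0114128 ]
scene0 plate [[0.4605, -0.2919, 0.005], [0.463, -0.3416, 0.005], [0.3867, -0.3517, 0.005], [0.3816, -0.3068, 0.005]] ctr [ 0.423 -0.323  0.005]
[np.float64(0.0498), np.float64(0.077), np.float64(0.0452), np.float64(0.0804)]
yaw 0.16036913991230817
bar top z 0.03482927749068021 63
((419.7591552734375, -326.2402038574219), (50.11638259887695, 11.792162895202637), 7.299814701080322) [ 0.41341492 -0.32704669]
plane [ 0.5743 -0.2258  0.0565] [-0.2142 -0.0421  0.9759] tilt 0.22 yaw 0.1939 0.0011791726456343442 517
face corners [[0.612, -0.1672, 0.0673], [0.6292, -0.2675, 0.0668], [0.5392, -0.2805, 0.0465], [0.5224, -0.1839, 0.0469]] ctr [ 0.5757 -0.2248  0.0569]
[np.float64(0.1018), np.float64(0.0931), np.float64(0.0981), np.float64(0.0935)]
faceyaw 0.16287223110497545 slope 0.2199365479897876
y dir [-0.16989165  0.98544914  0.00517827]
```

```bash
python3 - <<'E'
from h import *
from scipy.spatial.transform import Rotation as Ro
R=Ro.from_euler('xyz',[-1.622,1.569,-1.861]).as_matrix();print(R.round(3))
for n,pts in (("scene0",[(110,220),(160,248),(222,292),(105,110),(30,60),(95,200),(420,345),(330,350)]),("side0",[(110,270),(170,300),(230,340),(120,200),(20,30),(60,220),(100,20)])):
    P=cloud(load(n))
    for p in pts: print(n,p,P[p[1],p[0]].round(3))
    # tall things inside workspace
    m=(P[...,2]>.08)&(np.hypot(P[...,0],P[...,1])<.8)&(P[...,0]>.0)
    q=P[m]
    H=np.round(q/0.05)*0.05
    u,c=np.unique(H[:,:2],axis=0,return_counts=True)
    for a,k in zip(u,c):
        s=q[(abs(H[:,:2]-a)<1e-6).all(1)]
        if k>15: print(a.round(2),k,"z",s[:,2].min().round(2),s[:,2].max().round(2))
E
```

```text
[[-0.001  0.237  0.972]
 [-0.002  0.972 -0.237]
 [-1.    -0.002 -0.   ]]
scene0 (110, 220) [ 0.184 -0.108  0.112]
scene0 (160, 248) [ 0.201 -0.207  0.093]
scene0 (222, 292) [ 0.222 -0.319  0.048]
scene0 (105, 110) [ 0.568  0.47  -0.001]
scene0 (30, 60) [0.245 0.13  0.314]
scene0 (95, 200) [ 0.203 -0.038  0.109]
scene0 (420, 345) [ 0.302 -0.599  0.073]
scene0 (330, 350) [ 0.268 -0.492 -0.001]
[ 0.   -0.05] 57 z 0.08 0.1
[ 0.05 -0.1 ] 256 z 0.18 0.23
[ 0.05 -0.05] 1000 z 0.08 0.24
[ 0.1  -0.05] 261 z 0.15 0.25
[ 0.15 -0.1 ] 27 z 0.09 0.1
[ 0.2  -0.25] 421 z 0.08 0.09
[ 0.2 -0.2] 573 z 0.08 0.1
[ 0.2  -0.15] 640 z 0.08 0.11
[ 0.2 -0.1] 442 z 0.08 0.12
[ 0.2  -0.05] 413 z 0.08 0.13
[ 0.2 -0. ] 606 z 0.08 0.2
[0.2  0.05] 555 z 0.14 0.26
[0.2 0.1] 527 z 0.2 0.36
[0.2  0.15] 367 z 0.28 0.37
[0.2 0.2] 233 z 0.08 0.18
[0.2  0.25] 19 z 0.08 0.17
[ 0.25 -0.65] 21 z 0.08 0.09
[ 0.25 -0.5 ] 50 z 0.08 0.08
[ 0.25 -0.  ] 81 z 0.12 0.17
[0.25 0.05] 190 z 0.17 0.24
[0.25 0.1 ] 763 z 0.18 0.35
[0.25 0.15] 1035 z 0.19 0.37
[0.25 0.2 ] 31 z 0.34 0.35
[ 0.3 -0.7] 702 z 0.08 0.12
[ 0.3  -0.65] 2102 z 0.08
[... 4422 characters left out ...]
 0.23
[ 0.65 -0.5 ] 84 z 0.42 0.42
[ 0.65 -0.45] 573 z 0.41 0.42
[ 0.65 -0.4 ] 496 z 0.39 0.42
[ 0.65 -0.35] 880 z 0.38 0.41
[ 0.65 -0.3 ] 1061 z 0.35 0.39
[ 0.65 -0.25] 947 z 0.34 0.39
[ 0.65 -0.2 ] 333 z 0.08 0.37
[ 0.65 -0.1 ] 39 z 0.08 0.09
[ 0.65 -0.05] 120 z 0.08 0.09
[0.65 0.3 ] 285 z 0.14 0.23
[0.65 0.35] 307 z 0.11 0.25
[ 0.7 -0.4] 136 z 0.39 0.42
[ 0.7  -0.35] 812 z 0.39 0.44
[ 0.7 -0.3] 676 z 0.39 0.4
[ 0.7  -0.25] 672 z 0.08 0.4
[ 0.7 -0.2] 1095 z 0.08 0.39
[ 0.7  -0.15] 643 z 0.08 0.37
[ 0.7 -0.1] 177 z 0.08 0.35
[0.7 0.3] 115 z 0.14 0.18
[0.7  0.35] 204 z 0.11 0.2
[ 0.75 -0.3 ] 120 z 0.39 0.4
[ 0.75 -0.15] 77 z 0.08 0.16
[ 0.75 -0.1 ] 77 z 0.08 0.09
[ 0.75 -0.05] 66 z 0.24 0.32
```

```bash
python3 - <<'E'
from h import *
from cell import monitor,cams
from scipy.spatial.transform import Rotation as Ro
o=monitor.get_obs(); f=cams.grab_frame("wrist"); cv2.imwrite("pics/wrist0.png",f["img"]); np.savez("pics/wrist0.npz",**f)
print(f["T_tool_cam"].round(3))
T=np.eye(4);T[:3,:3]=Ro.from_euler('xyz',o["tcp_rot"]).as_matrix();T[:3,3]=o["tool_pos"]
Pw=cloud(f,T@f["T_tool_cam"]).reshape(-1,3)
P=np.concatenate([cloud(load("scene0")).reshape(-1,3),cloud(load("side0")).reshape(-1,3),Pw]);P=P[np.isfinite(P).all(1)]
# top-down: y -0.8..0.8 , x -0.2..1 ; scale 500 px/m ; left = +y
S=480
def draw(a,b,ra,rb,name,c,lo,hi):
    W=int((ra[1]-ra[0])*S);H=int((rb[1]-rb[0])*S);im=np.zeros((H,W),np.float32)-9
    k=(a>ra[0])&(a<ra[1])&(b>rb[0])&(b<rb[1]); 
    u=((ra[1]-a[k])*S).astype(int).clip(0,W-1);v=((rb[1]-b[k])*S).astype(int).clip(0,H-1)
    np.maximum.at(im,(v,u),c[k]); g=((im-lo)/(hi-lo)).clip(0,1)*255
    col=cv2.applyColorMap(g.astype(np.uint8),cv2.COLORMAP_JET);col[im<-8]=0
    for t in np.arange(-.8,1.2,.1):
        x=int((ra[1]-t)*S);y=int((rb[1]-t)*S)
        if 0<x<W: cv2.line(col,(x,0),(x,5 if abs(t)>.01 else 20),(255,)*3)
        if 0<y<H: cv2.line(col,(0,y),(5 if abs(t)>.01 else 20,y),(255,)*3)
    cv2.imwrite(name,col)
draw(P[:,1],P[:,0],(-.8,.8),(-.2,1.),"pics/top.png",P[:,2],-.05,.5)
k=P[:,0]>-.1
k&=(P[:,0]<.6)&(abs(P[:,1])<.8)
Q=P[k];draw(Q[:,1],Q[:,2],(-.8,.8),(-.1,1.1),"pics/front.png",Q[:,0],0,.6)
E
```

```text
[[ 0.     0.272 -0.962 -0.144]
 [ 1.     0.     0.     0.   ]
 [ 0.    -0.962 -0.272 -0.069]
 [ 0.     0.     0.     1.   ]]
```

View pics/top.png

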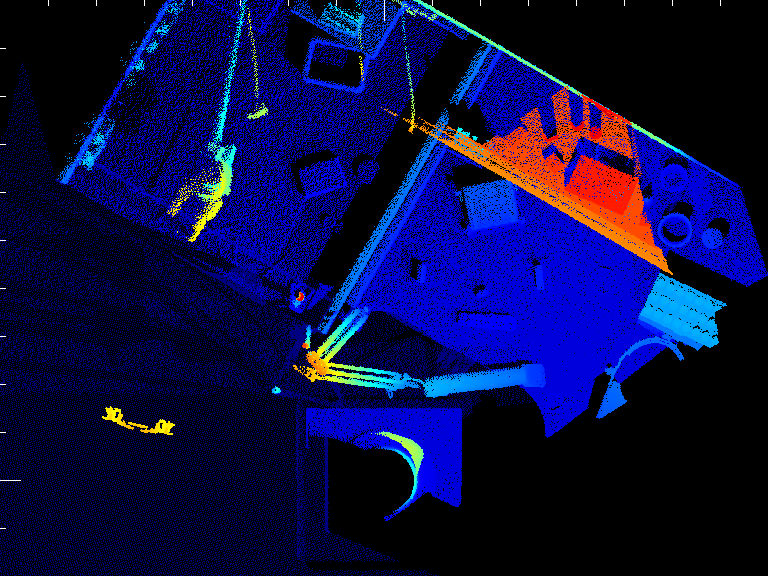

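View pics/front.png

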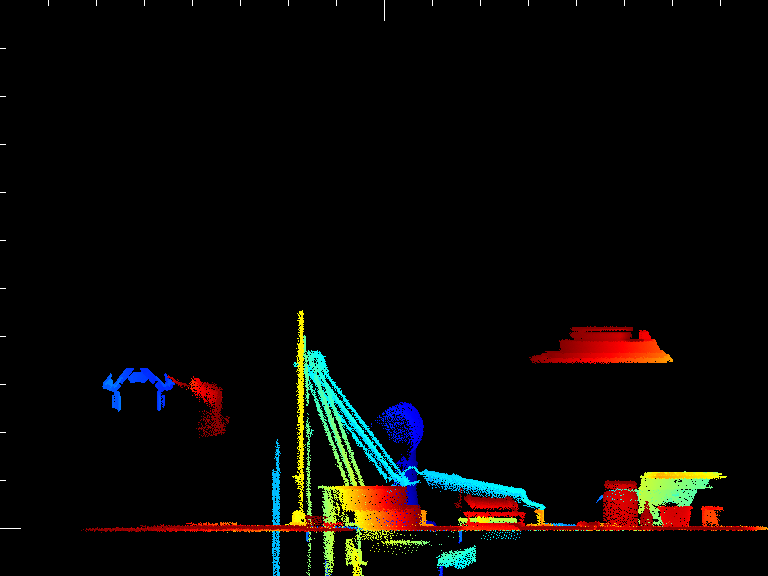

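View pics/wrist0.png

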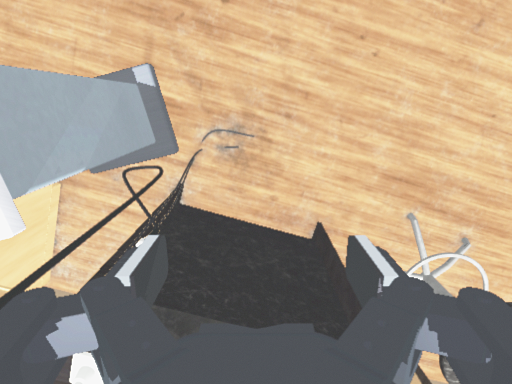

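Emit:
carry_out --pt "0 0 40 0 0 0" --pt "0 0 40 -0.145 -0.105 0" --pt "0 0 40 -0.145 -0.105 0" --pt "0 0 40 -0.145 -0.105 0" --pt "0 0 40 -0.145 -0.105 0" --pt "0 0 40 -0.145 -0.105 0" --pt "0 0 40 -0.145 -0.105 0" --pt "0 0 20 -0.1 -0.07 0"

```text
time_s: 1.15
tool_pos: [0.1, 0.4526, 0.4145]
tcp_rot: [-0.713, 0.5, -0.967]
contact_force: [0.4, 0.2, -0.4]
gripper_width: 1.004
```

```bash
cat >> h.py <<'E'
def snap(n,name):
    from cell import monitor,cams
    from scipy.spatial.transform import Rotation as Ro
    o=monitor.get_obs(); f=cams.grab_frame(n)
    if n=="wrist":
        T=np.eye(4);T[:3,:3]=Ro.from_euler('xyz',o["tcp_rot"]).as_matrix();T[:3,3]=o["tool_pos"]
        f["T"]=T@f["T_tool_cam"]
    cv2.imwrite(f"pics/{name}.png",f["img"]); np.savez(f"pics/{name}.npz",**f); return o,f
E
python3 - <<'E'
from h import *
o,f=snap("wrist","w1")
print({k:np.round(v,3).tolist() for k,v in o.items() if k in("time_s","q","tool_pos","tcp_rot")})
P=cloud(f).reshape(-1,3)
m=(P[:,0]>0)&(P[:,0]<.85)&(P[:,1]>-.7)&(P[:,1]<.3)&(P[:,2]>.2)&(P[:,2]<1.5);Q=P[m]
H=np.round(Q[:,:2]/.05)*.05;u,c=np.unique(H,axis=0,return_counts=True)
for a,k in zip(u,c):
    if k>20:
        s=Q[(abs(H-a)<1e-6).all(1)];print(a.round(2),k,s[:,2].min().round(2),s[:,2].max().round(2))
E
```

```text
{'time_s': 1.15, 'q': [1.575, 0.433, 0.882, -1.054, 2.536, -0.424], 'tool_pos': [0.1, 0.453, 0.415], 'tcp_rot': [-0.713, 0.5, -0.967]}
[0. 0.] 191 0.29 0.29
[0.   0.05] 850 0.23 0.29
[0.05 0.  ] 318 0.26 0.29
[0.05 0.05] 2103 0.2 0.29
[0.1 0. ] 77 0.23 0.27
[0.1  0.05] 380 0.2 0.26
[0.2  0.05] 135 0.2 0.26
[0.2 0.1] 482 0.2 0.35
[0.2  0.15] 542 0.28 0.37
[0.2 0.2] 739 0.2 0.56
[0.2  0.25] 1706 0.2 0.63
[0.25 0.05] 28 0.2 0.23
[0.25 0.1 ] 127 0.2 0.34
[0.25 0.15] 784 0.2 0.45
[0.25 0.2 ] 171 0.31 0.35
[0.3 0.1] 76 0.2 0.26
[0.3  0.15] 685 0.2 0.46
[0.35 0.2 ] 82 0.23 0.47
[ 0.4 -0.7] 50 0.36 0.39
[ 0.4  -0.65] 92 0.34 0.39
[0.4  0.15] 57 0.21 0.47
[0.4 0.2] 1302 0.2 0.56
[ 0.45 -0.7 ] 26 0.39 0.42
[ 0.45 -0.65] 119 0.34 0.41
[ 0.45 -0.6 ] 153 0.34 0.39
[ 0.45 -0.55] 82 0.34 0.37
[ 0.5 -0.7] 28 0.39 0.94
[ 0.5  -0.65] 203 0.39 0.94
[ 0.5 -0.6] 89 0.37 0.96
[ 0.5  -0.55] 117 0.34 0.39
[ 0.5 -0.5] 157 0.34 0.39
[ 0.5  -0.45] 60 0.34 0.37
[ 0.55 -0.65] 98 0.39 0.94
[ 0.55 -0.6 ] 78 0.39 0.43
[ 0.55 -0.55] 52 0.39 0.41
[ 0.55 -0.5 ] 82 0.37 0.42
[ 0.55 -0.45] 192 0.34 0.42
[ 0.55 -0.4 ] 13
[... 640 characters left out ...]
2] 225 0.34 0.91
[ 0.7  -0.15] 158 0.34 0.39
[ 0.7 -0.1] 33 0.34 0.36
[ 0.75 -0.55] 121 0.24 0.54
[ 0.75 -0.5 ] 493 0.2 0.49
[ 0.75 -0.45] 112 0.2 0.48
[ 0.75 -0.35] 23 0.39 0.45
[ 0.75 -0.3 ] 42 0.39 0.43
[ 0.75 -0.15] 38 0.37 0.4
[ 0.75 -0.1 ] 217 0.34 0.4
[ 0.75 -0.05] 362 0.25 0.58
[ 0.75 -0.  ] 85 0.34 0.37
[ 0.8  -0.45] 257 0.2 0.5
[ 0.8 -0.4] 817 0.2 0.57
[ 0.8  -0.35] 411 0.2 0.69
[ 0.8 -0.3] 44 0.39 0.43
[ 0.8 -0.1] 58 0.39 0.41
[ 0.8  -0.05] 205 0.22 0.41
[0.8 0. ] 228 0.34 0.39
[0.8  0.05] 93 0.34 0.39
[0.8 0.1] 36 0.34 0.37
[ 0.85 -0.35] 972 0.2 0.7
[ 0.85 -0.3 ] 379 0.22 0.7
[ 0.85 -0.2 ] 73 0.39 0.43
[ 0.85 -0.  ] 21 0.35 0.39
[0.85 0.05] 155 0.31 0.39
[0.85 0.1 ] 115 0.34 0.37
```

View pics/w1.png

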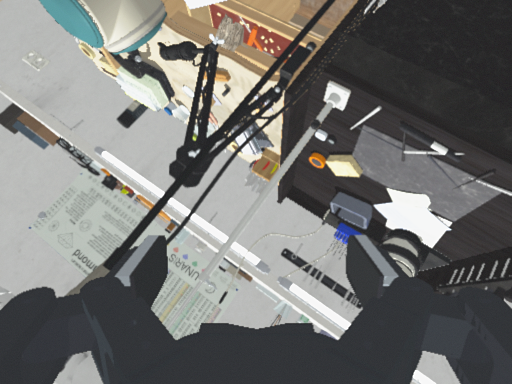

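```bash
python3 - <<'E'
from h import *
f=load("w1");P=cloud(f)
cv2.imwrite("pics/w1c.png",cv2.resize(f["img"][120:320,80:290],None,fx=3,fy=3,interpolation=cv2.INTER_CUBIC))
m=(abs(P[...,0]-.39)<.05)&(abs(P[...,1]-.18)<.05)&(P[...,2]>.1)
v,u=np.nonzero(m);i=np.argsort(P[m][:,2]);
for j in i[::max(1,len(i)//12)].tolist()+[i[-1]]: print("W",u[j],v[j],P[v[j],u[j]].round(3))
m=(abs(P[...,0]-.2)<.06)&(abs(P[...,1]-.25)<.06)&(P[...,2]>.1)
v,u=np.nonzero(m);i=np.argsort(P[m][:,2]);
for j in i[::max(1,len(i)//15)].tolist()+[i[-1]]: print("B",u[j],v[j],P[v[j],u[j]].round(3))
for p in [(210,275),(225,255),(150,228),(165,205),(130,255),(115,265),(185,160),(215,270),(205,282)]: print(p,P[p[1],p[0]].round(3))
E
```

```text
W 314 121 [0.365 0.187 0.1  ]
W 307 140 [0.384 0.184 0.135]
W 292 154 [0.377 0.18  0.181]
W 283 174 [0.386 0.184 0.225]
W 268 187 [0.377 0.181 0.266]
W 259 205 [0.382 0.185 0.304]
W 246 219 [0.377 0.183 0.34 ]
W 233 233 [0.375 0.179 0.374]
W 226 251 [0.383 0.185 0.407]
W 214 265 [0.379 0.185 0.438]
W 205 279 [0.367 0.197 0.464]
W 191 298 [0.384 0.182 0.503]
W 167 327 [0.382 0.178 0.561]
W 168 330 [0.386 0.181 0.564]
B 299 37 [0.184 0.229 0.1  ]
B 284 61 [0.191 0.23  0.147]
B 267 78 [0.187 0.23  0.19 ]
B 246 95 [0.183 0.223 0.23 ]
B 236 118 [0.192 0.228 0.266]
B 218 133 [0.187 0.226 0.3  ]
B 206 153 [0.191 0.228 0.331]
B 191 170 [0.19  0.229 0.362]
B 174 185 [0.186 0.227 0.39 ]
B 164 205 [0.193 0.228 0.417]
B 147 219 [0.189 0.226 0.442]
B 133 235 [0.189 0.225 0.466]
B 118 250 [0.185 0.227 0.488]
B 104 262 [0.185 0.221 0.508]
B 92 276 [0.184 0.223 0.527]
B 63 366 [0.221 0.236 0.619]
B 59 372 [0.221 0.238 0.625]
(210, 275) [0.386 0.185 0.455]
(225, 255) [ 0.737 -0.129  0.391]
(150, 228) [ 0.718 -0.531  0.471]
(165, 205) [ 0.598 -0.374  0.374]
(130, 255) [0.057 0.437 0.455]
(115, 265) [0.052 0.44  0.461]
(185, 160) [0.209 0.17  0.344]
(215, 270) [ 0.884 -0.257  0.45 ]
(205, 282) [0.384 0.186 0.469]
```

View pics/w1c.png

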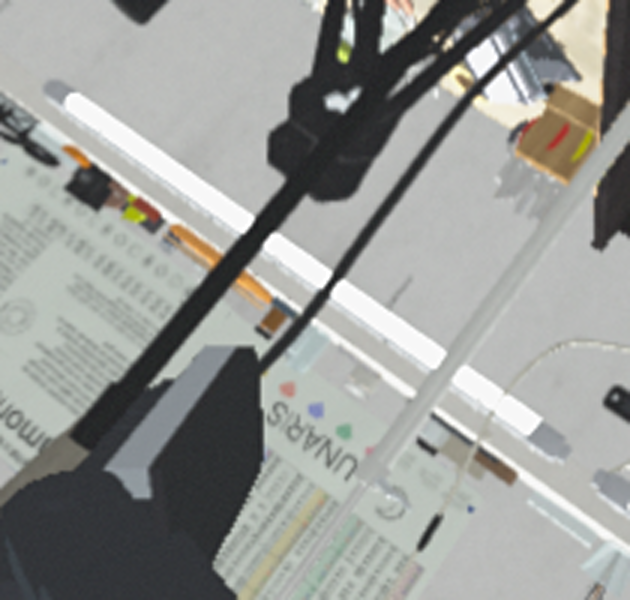

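```bash
python3 - <<'E'
from h import *
f=load("w1");P=cloud(f);print(f["T"].round(3))
im=f["img"].copy()
m=(np.hypot(P[...,0]-.2,P[...,1]-.24)<.12)&(P[...,2]>.45)&(P[...,2]<.9);im[m]=(0,0,255)
m2=(np.hypot(P[...,0]-.382,P[...,1]-.183)<.04)&(P[...,2]>.1);im[m2]=(0,255,0)
m3=(np.hypot(P[...,0]-.188,P[...,1]-.227)<.03)&(P[...,2]>.1);im[m3]=(255,0,255)
m4=(P[...,2]>.05)&(P[...,0]>.22)&(P[...,0]<.37)&(P[...,1]>.0)&(P[...,1]<.25);im[m4]=(0,255,255)
cv2.imwrite("pics/w1m.png",im)
Q=P[m4];i=np.argsort(Q[:,2]);print(Q[i[::max(1,len(i)//25)]].round(3))
E
```

```text
[[ 0.445 -0.581 -0.682 -0.022]
 [ 0.687 -0.266  0.676  0.551]
 [-0.574 -0.769  0.281  0.438]
 [ 0.     0.     0.     1.   ]]
[[0.362 0.113 0.05 ]
 [0.31  0.164 0.061]
 [0.353 0.042 0.071]
 [0.313 0.159 0.083]
 [0.313 0.066 0.088]
 [0.327 0.089 0.104]
 [0.297 0.077 0.123]
 [0.289 0.086 0.144]
 [0.291 0.163 0.167]
 [0.292 0.165 0.184]
 [0.285 0.117 0.197]
 [0.271 0.122 0.211]
 [0.221 0.094 0.229]
 [0.223 0.105 0.243]
 [0.268 0.142 0.257]
 [0.277 0.163 0.269]
 [0.277 0.165 0.283]
 [0.244 0.155 0.296]
 [0.235 0.173 0.315]
 [0.232 0.182 0.333]
 [0.249 0.147 0.345]
 [0.257 0.159 0.351]
 [0.234 0.144 0.36 ]
 [0.246 0.154 0.37 ]
 [0.278 0.171 0.42 ]
 [0.222 0.236 0.617]]
```

View pics/w1m.png

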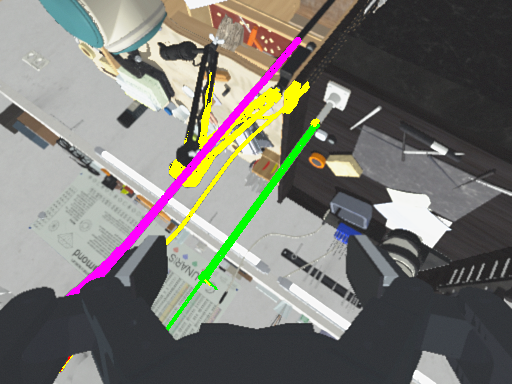

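Emit:
carry_out --pt "0 0 60 0 0 0" --pt "0 0 60 0 0 0" --pt "0 0 60 0 0 0" --pt "0 0 60 0 0 0" --pt "0 0 60 0 0 0" --pt "0 0 60 0 0 0" --pt "0 0 40 0 0 0" --pt "0 0 0 0 0 0"

```text
time_s: 2.2
tool_pos: [0.0582, 0.3712, 0.5651]
tcp_rot: [-0.743, 0.792, -1.013]
contact_force: [0.1, 0.3, -0.8]
gripper_width: 1.004
```

```bash
python3 - <<'E'
from h import *
o,f=snap("wrist","w2")
print({k:np.round(v,3).tolist() for k,v in o.items() if k in("time_s","q","tool_pos","tcp_rot")})
P=cloud(f)
for n,c in(("W",(.382,.183)),("B",(.188,.227)),("thin",(.28,.17))):
    m=(np.hypot(P[...,0]-c[0],P[...,1]-c[1])<.06)&(P[...,2]>.1)
    v,u=np.nonzero(m); Q=P[m]
    if len(Q)==0: print(n,"none");continue
    i=np.argsort(Q[:,2]); 
    for j in i[::max(1,len(i)//8)].tolist()+[i[-1]]: print(n,u[j],v[j],Q[j].round(3))
E
```

```text
{'time_s': 2.2, 'q': [1.588, 0.225, 0.699, -1.054, 2.712, -0.589], 'tool_pos': [0.058, 0.371, 0.565], 'tcp_rot': [-0.743, 0.792, -1.013]}
W 341 151 [0.372 0.195 0.1  ]
W 326 172 [0.377 0.182 0.169]
W 312 195 [0.376 0.179 0.243]
W 300 217 [0.375 0.179 0.306]
W 293 242 [0.385 0.185 0.36 ]
W 280 260 [0.379 0.182 0.406]
W 271 280 [0.38  0.184 0.447]
W 262 290 [0.379 0.178 0.47 ]
W 245 325 [0.38  0.18  0.532]
W 244 326 [0.381 0.178 0.534]
B 339 73 [0.184 0.231 0.1  ]
B 289 143 [0.184 0.226 0.317]
B 260 191 [0.188 0.228 0.416]
B 228 243 [0.191 0.229 0.5  ]
B 198 266 [0.183 0.218 0.541]
B 189 292 [0.191 0.222 0.569]
B 172 303 [0.173 0.228 0.589]
B 185 326 [0.188 0.245 0.6  ]
B 177 339 [0.187 0.247 0.613]
B 175 339 [0.187 0.245 0.614]
thin 321 130 [0.311 0.162 0.101]
thin 281 150 [0.276 0.128 0.219]
thin 284 170 [0.275 0.165 0.279]
thin 249 170 [0.23  0.137 0.333]
thin 254 184 [0.248 0.148 0.347]
thin 243 186 [0.233 0.145 0.369]
thin 244 239 [0.276 0.172 0.441]
thin 217 269 [0.264 0.17  0.506]
thin 191 301 [0.254 0.171 0.562]
thin 191 302 [0.255 0.171 0.563]
```

View pics/w2.png

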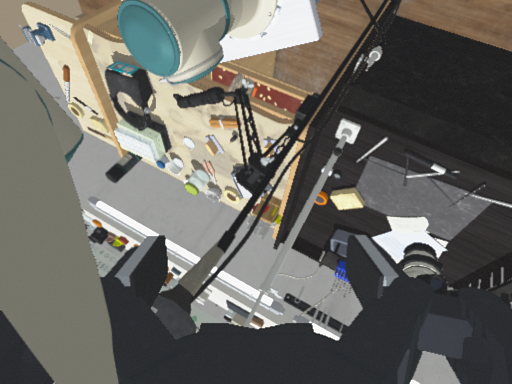

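```bash
python3 - <<'E'
from h import *
from scipy.optimize import least_squares
from scipy.spatial.transform import Rotation as Ro
f=load("w2");P=cloud(f)
c=f["img"][150:384,120:320];cv2.imwrite("pics/w2c.png",cv2.resize(c,None,fx=2.5,fy=2.5,interpolation=cv2.INTER_CUBIC))
for p in [(215,265),(205,275),(195,285),(180,300),(170,310),(165,320),(180,325),(195,325),(250,315),(240,330),(215,250),(185,340)]:print(p,P[p[1],p[0]].round(3))
D=[([1.262,.053,1.402,0,1.689,-.07],[.124,.51,.23],[-1.622,1.569,-1.861]),([1.575,.433,.882,-1.054,2.536,-.424],[.1,.453,.415],[-.713,.5,-.967]),([1.588,.225,.699,-1.054,2.712,-.589],[.058,.371,.565],[-.743,.792,-1.013])]
def fk(q,p):
    h,a1,L1,e,L2,d=p
    R=Ro.from_euler('z',q[0]);x=np.array([0,0,h])+R.apply([a1,0,0]);R=R*Ro.from_euler('y',q[1]);x=x+R.apply([0,0,L1]);R=R*Ro.from_euler('y',q[2]);x=x+R.apply([e,0,L2]);R=R*Ro.from_euler('z',q[3])*Ro.from_euler('y',q[4]);x=x+R.apply([0,0,d]);return x,R*Ro.from_euler('z',q[5])
s=least_squares(lambda p:np.concatenate([fk(q,p)[0]-t for q,t,_ in D]),[.35,0,.4,0,.4,.3]);print(s.x.round(3),abs(s.fun).max())
for q,t,r in D:
    A=fk(q,s.x)[1].as_matrix();B=Ro.from_euler('xyz',r).as_matrix();print((A.T@B).round(2).tolist())
E
```

```text
(215, 265) [0.198 0.225 0.528]
(205, 275) [0.194 0.224 0.544]
(195, 285) [0.192 0.222 0.559]
(180, 300) [0.183 0.225 0.582]
(170, 310) [0.169 0.235 0.596]
(165, 320) [0.171 0.236 0.606]
(180, 325) [0.184 0.244 0.602]
(195, 325) [0.208 0.239 0.592]
(250, 315) [0.381 0.179 0.515]
(240, 330) [0.02  0.414 0.617]
(215, 250) [0.185 0.224 0.517]
(185, 340) [0.013 0.405 0.626]
[ 0.252 -0.024  0.205  0.075  0.535  0.205] 0.035965409103657
[[-0.0, -1.0, 0.0], [-0.0, -0.0, -1.0], [1.0, -0.0, -0.0]]
[[0.0, -1.0, -0.0], [-0.0, 0.0, -1.0], [1.0, 0.0, -0.0]]
[[0.0, -1.0, 0.0], [0.0, -0.0, -1.0], [1.0, 0.0, 0.0]]
```

View pics/w2c.png

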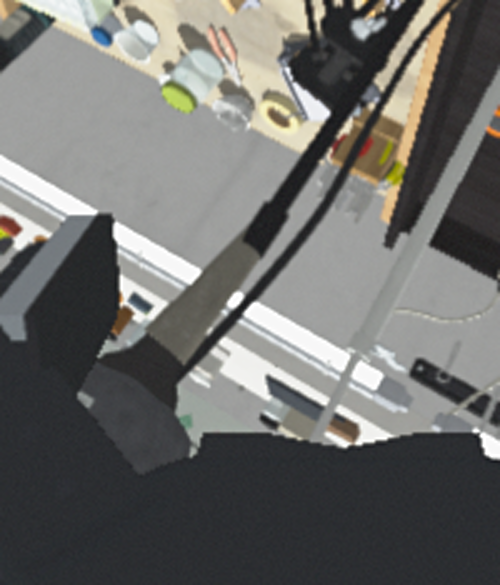

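```bash
cat > kin.py <<'E'
import numpy as np
from scipy.optimize import least_squares
from scipy.spatial.transform import Rotation as Ro
D=[([1.262,.053,1.402,0,1.689,-.07],[.124,.51,.23]),([1.575,.433,.882,-1.054,2.536,-.424],[.1,.453,.415]),([1.588,.225,.699,-1.054,2.712,-.589],[.058,.371,.565])]
def fk(q,p,pts=False):
    h,a1,L1,e,L2,d,w=p
    R=Ro.from_euler('z',q[0]);x=np.array([0,0,h])+R.apply([a1,w,0]);A=[x];R=R*Ro.from_euler('y',q[1]);x=x+R.apply([0,0,L1]);A.append(x);R=R*Ro.from_euler('y',q[2]);x=x+R.apply([e,0,L2]);A.append(x);R=R*Ro.from_euler('z',q[3])*Ro.from_euler('y',q[4]);x=x+R.apply([0,0,d]);A.append(x);return np.array(A) if pts else x
E
python3 - <<'E'
from kin import *
for p0 in ([.35,0,.4,0,.4,.3,0],[.3,.05,.3,0,.5,.2,.02]):
    for fixe in (0,1):
        lam=1e-3
        s=least_squares(lambda p:np.concatenate([np.concatenate([fk(q,p)-t for q,t in D]),[lam*(p[1]), (1 if fixe else 0)*p[3]]]),p0);print(s.x.round(3),abs(s.fun[:9]).max().round(4))
print(fk(D[2][0],s.x,True).round(3))
E
```

```text
[ 0.204 -0.     0.354  0.105  0.497  0.281  0.037] 0.0002
[0.12  0.011 0.327 0.012 0.511 0.254 0.029] 0.0233
[ 0.204 -0.     0.354  0.105  0.497  0.281  0.037] 0.0002
[0.12  0.011 0.327 0.012 0.511 0.254 0.029] 0.0233
[[-0.03   0.011  0.12 ]
 [-0.031  0.084  0.439]
 [-0.038  0.499  0.737]
 [ 0.057  0.348  0.557]]
```

```bash
cat >> kin.py <<'E'
PAR=[0.204,0,0.354,0.105,0.497,0.281,0.037]
M=np.array([[0,-1,0],[0,0,-1],[1,0,0.]])
def pose(q):
    x=fk(q,PAR);R=Ro.from_euler('z',q[0])*Ro.from_euler('y',q[1]+q[2])*Ro.from_euler('z',q[3])*Ro.from_euler('y',q[4])*Ro.from_euler('z',q[5])
    return x,R*Ro.from_matrix(M)
def rows(q0,q1,n):
    out=[]
    q0=np.array(q0);q1=np.array(q1);a=pose(q0)
    for i in range(n):
        b=pose(q0+(q1-q0)*(i+1)/n);out.append(np.r_[(b[0]-a[0])*1000,(b[1]*a[1].inv()).as_rotvec()]);a=b
    return np.array(out)
def show(q1,n):
    from cell import monitor
    o=monitor.get_obs();q0=np.array(o["q"]);print("t",o["time_s"],"q",q0.round(3))
    x,R=pose(q0);print("fk err",(x-o["tool_pos"]).round(4),(R.inv()*Ro.from_euler('xyz',o["tcp_rot"])).magnitude().round(4))
    r=rows(q0,q1,n);print("max shift",abs(r[:,:3]).max().round(1),np.linalg.norm(r[:,3:],axis=1).max().round(3))
    for v in r: print([int(round(t)) for t in v[:3]]+[round(float(t),3) for t in v[3:]],end=",\n")
    print("pts",fk(q1,PAR,True).round(3).tolist())
E
python3 - <<'E'
from kin import *
show([1.65,-.15,.7,0,2.2,0],8)
E
```

```text
t 2.25 q [ 1.588  0.226  0.701 -1.054  2.712 -0.589]Traceback (most recent call last):
  File "<stdin>", line 2, in <module>
  File "kin.py", line 22, in show
    x,R=pose(q0);print("fk err",(x-o["tool_pos"]).round(4),(R.inv()*Ro.from_euler('xyz',o["tcp_rot"])).magnitude().round(4))
                                                           ^^^^^^^^^^^^^^^^^^^^^^^^^^^^^^^^^^^^^^^^^^^^^^^^^^^^^^^^^^^^^
AttributeError: 'float' object has no attribute 'round'
```

```bash
sed -i 's/\.magnitude().round(4)/.magnitude()/' kin.py
python3 - <<'E'
from kin import *
show([1.65,-.15,.7,0,2.2,0],8)
E
```

```text
t 2.25 q [ 1.588  0.226  0.701 -1.054  2.712 -0.589]
fk err [ 0.0002 -0.0004 -0.0003] 7.890837414497864e-16
max shift 31.3 0.156
[1, 4, 5, 0.109, 0.032, 0.076],
[-4, 6, 5, 0.116, 0.039, 0.071],
[-9, 7, 7, 0.12, 0.047, 0.065],
[-14, 7, 9, 0.123, 0.057, 0.06],
[-19, 6, 13, 0.123, 0.068, 0.056],
[-24, 4, 16, 0.12, 0.079, 0.053],
[-28, 0, 20, 0.115, 0.09, 0.051],
[-31, -5, 24, 0.107, 0.101, 0.051],
pts [[-0.037, -0.003, 0.204], [-0.033, -0.056, 0.554], [-0.06, 0.293, 0.923], [-0.069, 0.399, 0.663]]
```

Emit:
carry_out --pt "1 4 5 0.109 0.032 0.076" --pt "-4 6 5 0.116 0.039 0.071" --pt "-9 7 7 0.12 0.047 0.065" --pt "-14 7 9 0.123 0.057 0.06" --pt "-19 6 13 0.123 0.068 0.056" --pt "-24 4 16 0.12 0.079 0.053" --pt "-28 0 20 0.115 0.09 0.051" --pt "-31 -5 24 0.107 0.101 0.051"

```text
time_s: 3.25
tool_pos: [-0.0743, 0.4105, 0.6519]
tcp_rot: [1.591, 1.179, 1.686]
contact_force: [-1.1, 0.1, -0.6]
gripper_width: 0.999
```

```bash
python3 - <<'E'
from kin import *
show([1.5,-.45,.55,0,1.75,0],8)
from h import *
o,f=snap("wrist","w3")
E
```

```text
t 3.25 q [ 1.653 -0.153  0.736  0.016  2.167 -0.003]
fk err [-0.0001 -0.0007 -0.0007] 4.686194211817885e-16
max shift 35.8 0.115
[9, -5, 33, 0.112, 0.008, -0.021],
[9, -8, 34, 0.112, 0.006, -0.021],
[8, -12, 35, 0.112, 0.004, -0.021],
[8, -15, 35, 0.113, 0.002, -0.021],
[7, -19, 36, 0.113, -0.0, -0.021],
[6, -22, 36, 0.112, -0.003, -0.021],
[5, -26, 35, 0.112, -0.005, -0.021],
[4, -30, 35, 0.112, -0.007, -0.021],
pts [[-0.037, 0.003, 0.204], [-0.048, -0.151, 0.523], [-0.037, 0.003, 1.007], [-0.018, 0.272, 0.929]]
```

View pics/w3.png

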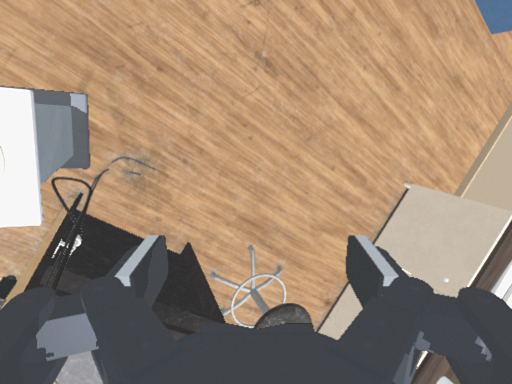

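Emit:
carry_out --pt "9 -5 33 0.112 0.008 -0.021" --pt "9 -8 34 0.112 0.006 -0.021" --pt "8 -12 35 0.112 0.004 -0.021" --pt "8 -15 35 0.113 0.002 -0.021" --pt "7 -19 36 0.113 0 -0.021" --pt "6 -22 36 0.112 -0.003 -0.021" --pt "5 -26 35 0.112 -0.005 -0.021" --pt "4 -30 35 0.112 -0.007 -0.021"

```text
time_s: 4.3
tool_pos: [-0.0141, 0.28, 0.9286]
tcp_rot: [1.567, 0.281, 1.488]
contact_force: [0.1, -0.2, 1.0]
gripper_width: 0.996
```

```bash
python3 - <<'E'
from kin import *
from h import *
o,f=snap("wrist","w4")
P=cloud(f);m=(np.hypot(P[...,0],P[...,1])<.75)&(P[...,2]>.3);Q=P[m]
H=np.round(Q[:,:2]/.05)*.05;u,c=np.unique(H,axis=0,return_counts=True)
for a,k in zip(u,c):
    if k>20:
        s=Q[(abs(H-a)<1e-6).all(1)];print(a.round(2),k,s[:,2].min().round(2),s[:,2].max().round(2))
show([0.4,-.45,.55,0,1.75,0],8)
E
```

```text
[-0.2  0.6] 30 1.0 1.0
[-0.2   0.65] 82 0.99 1.0
[-0.2  0.7] 97 0.98 0.99
[-0.15  0.35] 326 1.03 1.03
[-0.15  0.4 ] 696 1.02 1.03
[-0.15  0.45] 637 1.01 1.02
[-0.15  0.5 ] 574 1.01 1.02
[-0.15  0.55] 483 1.0 1.01
[-0.15  0.6 ] 383 0.99 1.0
[-0.15  0.65] 262 0.98 0.99
[-0.15  0.7 ] 198 0.97 0.99
[-0.15  0.75] 31 0.97 0.98
[-0.1  0.3] 2017 1.03 1.04
[-0.1   0.35] 4866 1.02 1.04
[-0.1  0.4] 2243 1.02 1.03
[-0.1   0.45] 1242 1.01 1.02
[-0.1  0.5] 739 1.0 1.01
[-0.1   0.55] 480 0.99 1.0
[-0.1  0.6] 325 0.99 1.0
[-0.1   0.65] 231 0.98 0.99
[-0.1  0.7] 165 0.97 0.98
[-0.1   0.75] 49 0.97 0.97
[-0.05  0.2 ] 26696 0.88 1.02
[-0.05  0.25] 5207 0.89 1.04
[-0.05  0.3 ] 6212 0.98 1.04
[-0.05  0.35] 3576 1.02 1.03
[-0.05  0.4 ] 1777 1.01 1.02
[-0.05  0.45] 1009 1.0 1.02
[-0.05  0.5 ] 599 1.0 1.01
[-0.05  0.55] 393 0.99 1.0
[-0.05  0.6 ] 274 0.98 0.99
[-0.05  0.65] 205 0.97 0.99
[-0.05  0.7 ] 154 0.97 0.98
[-0.05  0.75] 63 0.96 0.97
[-0.   0.2] 4481 0.88 1.01
[-0.    0.25] 7278 0.88 1.04
[0.  0.3] 4508 0.97 1.04
[-0.    0.35] 2675 1.01 1.03
[0.  0.4] 1389 1.01 1.02
[0.   0.45] 780 1.0 1.01
[-0.   0
[... 1024 characters left out ...]
 0.96
[0.25 0.7 ] 54 0.94 0.95
[0.3  0.55] 124 0.96 0.97
[0.3 0.6] 125 0.95 0.96
[0.3  0.65] 95 0.94 0.95
[0.3 0.7] 21 0.94 0.95
[0.35 0.6 ] 85 0.95 0.96
[0.35 0.65] 73 0.94 0.95
t 4.35 q [ 1.508 -0.451  0.551 -0.02   1.737 -0.002]
fk err [-0.0002 -0.0012 -0.0008] 2.989366980140908e-16
max shift 37.0 0.136
[37, -1, 0, -0.002, 0.001, -0.136],
[37, -6, 0, -0.001, 0.001, -0.136],
[36, -10, 0, -0.001, 0.001, -0.136],
[34, -15, 0, -0.001, 0.001, -0.136],
[31, -20, 0, -0.001, 0.001, -0.136],
[28, -24, 0, -0.001, 0.002, -0.136],
[25, -27, 0, -0.001, 0.002, -0.136],
[21, -30, 0, -0.0, 0.002, -0.136],
pts [[-0.014, 0.034, 0.204], [-0.156, -0.026, 0.523], [-0.014, 0.034, 1.007], [0.234, 0.139, 0.929]]
```

View pics/w4.png

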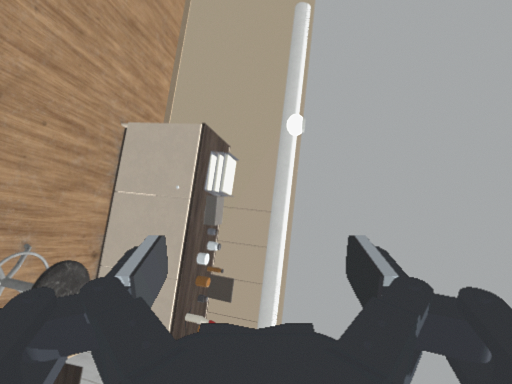

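```bash
python3 - <<'E'
from h import *
f=load("w4");P=cloud(f);print(f["T"].round(3))
for p in [(330,50),(400,50),(480,50),(330,200),(400,150),(500,150),(290,150),(295,125),(250,100),(150,180),(80,100)]: print(p,f["depth"][p[1],p[0]],P[p[1],p[0]].round(3))
E
```

```text
[[ 0.019 -0.937 -0.348 -0.094]
 [ 0.277  0.339 -0.899  0.149]
 [ 0.961 -0.079  0.266  0.969]
 [ 0.     0.     0.     1.   ]]
(330, 50) 0.9333922 [-0.164  1.196  0.907]
(400, 50) 0.27298963 [-0.113  0.473  1.012]
(480, 50) 0.14961116 [-0.104  0.338  1.032]
(330, 200) 0.5954286 [0.14  0.716 0.953]
(400, 150) 0.24535948 [-0.035  0.413  1.014]
(500, 150) 0.13010176 [-0.062  0.301  1.035]
(290, 150) 2.5445595 [0.504 2.622 0.541]
(295, 125) 2.2260778 [0.257 2.385 0.616]
(250, 100) 2.9809928 [0.135 3.104 0.049]
(150, 180) 2.3664668 [ 0.662  2.064 -0.467]
(80, 100) 2.1610332 [ 0.046  1.953 -0.876]
```

```bash
python3 - <<'E'
from kin import *
show([0.75,-.6,.75,0,1.75,.5],8)
E
```

```text
t 4.35 q [ 1.508 -0.451  0.551 -0.02   1.737 -0.002]
fk err [-0.0002 -0.0012 -0.0008] 2.989366980140908e-16
max shift 24.6 0.128
[25, -3, -6, -0.0, 0.061, -0.109],
[24, -5, -6, 0.006, 0.061, -0.109],
[23, -7, -6, 0.011, 0.06, -0.11],
[22, -9, -6, 0.017, 0.059, -0.11],
[21, -11, -7, 0.022, 0.057, -0.111],
[19, -13, -7, 0.027, 0.054, -0.111],
[18, -14, -7, 0.032, 0.052, -0.112],
[16, -16, -7, 0.036, 0.048, -0.112],
pts [[-0.025, 0.027, 0.204], [-0.171, -0.109, 0.496], [-0.041, 0.012, 0.972], [0.153, 0.193, 0.881]]
```

Emit:
carry_out --pt "25 -3 -6 0 0.061 -0.109" --pt "24 -5 -6 0.006 0.061 -0.109" --pt "23 -7 -6 0.011 0.06 -0.11" --pt "22 -9 -6 0.017 0.059 -0.11" --pt "0 0 0 0 0 0" --pt "0 0 0 0 0 0" --pt "0 0 0 0 0 0" --pt "0 0 0 0 0 0"

```text
time_s: 5.35
tool_pos: [0.0859, 0.2545, 0.903]
tcp_rot: [1.819, 0.318, 1.108]
contact_force: [0.4, -0.8, 0.4]
gripper_width: 0.996
```

```bash
python3 - <<'E'
from kin import *
from h import *
o,f=snap("wrist","w5")
P=cloud(f);print(f["T"].round(3));im=f["img"]
m=(np.hypot(P[...,0],P[...,1])<.75)&(P[...,2]>.4)&(P[...,2]<.93);Q=P[m]
H=np.round(Q[:,:2]/.05)*.05;u,c=np.unique(H,axis=0,return_counts=True)
for a,k in zip(u,c):
    if k>20:
        s=Q[(abs(H-a)<1e-6).all(1)];print(a.round(2),k,s[:,2].min().round(2),s[:,2].max().round(2))
show([-0.1,-.6,.75,0,1.75,.73],8)
E
```

```text
[[ 0.356 -0.685 -0.635 -0.032]
 [ 0.161  0.715 -0.681  0.168]
 [ 0.92   0.14   0.365  0.965]
 [ 0.     0.     0.     1.   ]]
[0.   0.15] 118 0.88 0.88
[0.  0.2] 5383 0.86 0.93
[0.05 0.15] 63 0.87 0.88
[0.05 0.2 ] 14306 0.86 0.93
[0.05 0.25] 781 0.86 0.88
[0.2 0.2] 1056 0.69 0.73
t 5.4 q [ 1.078 -0.516  0.652  0.028  1.753  0.245]
fk err [-0.0007 -0.0011 -0.0009] 3.7853558335037716e-16
max shift 37.1 0.18
[36, -18, -3, 0.028, 0.05, -0.17],
[32, -23, -3, 0.035, 0.045, -0.17],
[28, -27, -3, 0.042, 0.039, -0.17],
[24, -31, -3, 0.047, 0.032, -0.17],
[19, -33, -3, 0.051, 0.025, -0.17],
[13, -36, -3, 0.054, 0.017, -0.17],
[8, -37, -3, 0.056, 0.009, -0.17],
[2, -37, -3, 0.057, -0.0, -0.17],
pts [[0.004, 0.037, 0.204], [-0.195, 0.057, 0.496], [-0.018, 0.039, 0.972], [0.247, 0.012, 0.881]]
```

View pics/w5.png

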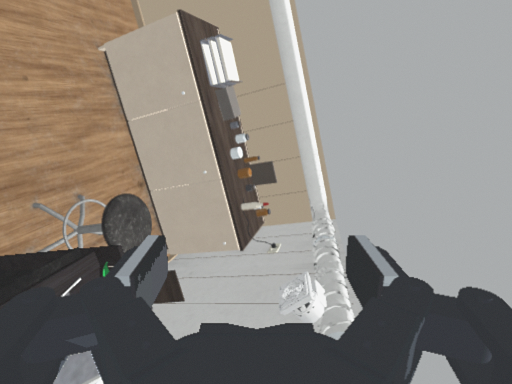

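```bash
python3 - <<'E'
from h import *
f=load("w5");P=cloud(f)
m=(np.hypot(P[...,0]-.2,P[...,1]-.2)<.08)&(P[...,2]>.4)&(P[...,2]<.93)
v,u=np.nonzero(m);print(u.min(),u.max(),v.min(),v.max());Q=P[m];print(Q.min(0),Q.max(0))
im=f["img"].copy();im[m]=(0,0,255);cv2.imwrite("pics/w5m.png",cv2.resize(im[200:,:320],None,fx=2.4,fy=2.4))
m=(P[...,2]>.93)&(f["depth"]>.3);Q=P[m];A=np.c_[Q[:,:2],np.ones(len(Q))];s=np.linalg.lstsq(A,Q[:,2],rcond=None);print("ceil",s[0],np.abs(A@s[0]-Q[:,2]).mean())
E
```

```text
53 100 351 383
[0.17810151 0.19331683 0.68951991] [0.22578827 0.22496588 0.731898  ]
ceil [-0.08622276 -0.15134061  1.07282194] 0.00039445709098130747
```

View pics/w5m.png

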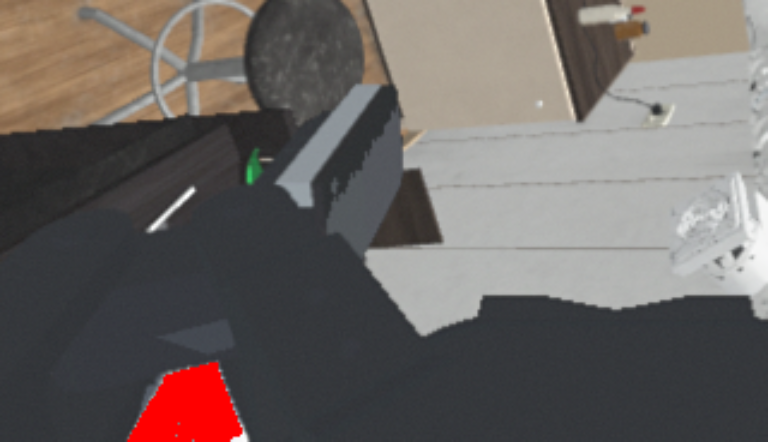

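```bash
python3 - <<'E'
from kin import *
show([1.05,-.84,.9,0,1.6,.3],4)
r=rows([1.05,-.84,.9,0,1.6,.3],[.4,-.84,.9,0,1.6,.5],4)
for v in r: print([int(round(t)) for t in v[:3]]+[round(float(t),3) for t in v[3:]],end=",\n")
E
```

```text
t 5.4 q [ 1.078 -0.516  0.652  0.028  1.753  0.245]
fk err [-0.0007 -0.0011 -0.0009] 3.7853558335037716e-16
max shift 26.8 0.061
[-10, -27, 3, 0.056, -0.015, -0.018],
[-11, -26, 2, 0.056, -0.016, -0.017],
[-11, -26, 0, 0.056, -0.016, -0.017],
[-11, -25, -2, 0.056, -0.017, -0.016],
pts [[-0.032, 0.018, 0.204], [-0.163, -0.21, 0.44], [-0.096, -0.093, 0.93], [0.043, 0.149, 0.905]]
[24, -9, 0, 0.028, 0.041, -0.167],
[22, -13, 0, 0.035, 0.036, -0.167],
[20, -16, 0, 0.04, 0.03, -0.167],
[17, -19, 0, 0.044, 0.023, -0.167],
```

Emit:
carry_out --pt "-10 -27 3 0.056 -0.015 -0.018" --pt "-11 -26 2 0.056 -0.016 -0.017" --pt "-11 -26 0 0.056 -0.016 -0.017" --pt "-11 -25 -2 0.056 -0.017 -0.016" --pt "24 -9 0 0.028 0.041 -0.167" --pt "22 -13 0 0.035 0.036 -0.167" --pt "20 -16 0 0.04 0.03 -0.167" --pt "17 -19 0 0.044 0.023 -0.167"

```text
time_s: 6.4
tool_pos: [0.1193, 0.0865, 0.9081]
tcp_rot: [2.076, 0.073, 0.394]
contact_force: [-0.1, 0.9, 0.3]
gripper_width: 0.997
```

```bash
python3 - <<'E'
from kin import *
from h import *
o,f=snap("wrist","w6");P=cloud(f)
for lo,hi in((.55,.93),):
    m=(np.hypot(P[...,0],P[...,1])<.8)&(P[...,2]>lo)&(P[...,2]<hi);Q=P[m]
    H=np.round(Q[:,:2]/.05)*.05;u,c=np.unique(H,axis=0,return_counts=True)
    for a,k in zip(u,c):
        if k>20:
            s=Q[(abs(H-a)<1e-6).all(1)];print(a.round(2),k,s[:,2].min().round(2),s[:,2].max().round(2))
show([-0.73,-.75,.95,0,1.9,.73],8)
print(o["contact_force"])
E
```

```text
[0.   0.05] 1980 0.89 0.92
[0.  0.1] 1246 0.86 0.91
[0.05 0.05] 6727 0.85 0.93
[0.05 0.1 ] 13019 0.85 0.91
[0.1 0.1] 1223 0.86 0.88
[0.15 0.2 ] 479 0.67 0.7
[0.15 0.25] 441 0.69 0.75
[0.2  0.15] 744 0.63 0.68
[0.2 0.2] 3228 0.66 0.79
[0.2  0.25] 816 0.69 0.76
[0.25 0.15] 84 0.55 0.63
[0.25 0.2 ] 201 0.69 0.79
[0.3 0.2] 123 0.77 0.78
[0.35 0.2 ] 81 0.75 0.77
[0.4 0.2] 479 0.55 0.76
[ 0.7 -0.2] 47 0.85 0.88
[ 0.7  -0.15] 125 0.86 0.9
[ 0.7  -0.05] 37 0.78 0.83
[ 0.7 -0. ] 364 0.78 0.85
[ 0.75 -0.2 ] 98 0.83 0.86
[ 0.75 -0.15] 490 0.83 0.9
[ 0.75 -0.1 ] 243 0.85 0.9
[ 0.75 -0.05] 550 0.55 0.84
[0.75 0.  ] 418 0.71 0.85
[0.75 0.05] 480 0.74 0.84
[0.75 0.1 ] 190 0.78 0.83
[ 0.8 -0.1] 272 0.84 0.91
[ 0.8  -0.05] 347 0.7 0.92
[ 0.8 -0. ] 316 0.7 0.9
[0.8  0.05] 226 0.7 0.85
[0.8 0.1] 146 0.74 0.83
t 6.45 q [ 0.403 -0.854  0.905 -0.02   1.594  0.508]
fk err [-0.0015 -0.0005 -0.0011] 4.036504345286403e-16
max shift 28.6 0.165
[21, -14, -15, 0.009, 0.063, -0.142],
[18, -19, -15, 0.017, 0.061, -0.144],
[15, -22, -15, 0.025, 0.058, -0.145],
[10, -25, -15, 0.033, 0.054, -0.147],
[6, -27, -15, 0.039, 0.049, -0.148],
[1, -28, -15, 0.045, 0.043, -0.15],
[-4, -29, -15, 0.05, 0.037, -0.151],
[-9, -28, -15, 0.055, 0.03, -0.152],
pts [[0.025, 0.028, 0.204], [-0.155, 0.188, 0.463], [-0.005, 0.054, 0.929], [0.176, -0.108, 0.787]]
[-0.05923528  0.92197703  0.29814598]
```

View pics/w6.png

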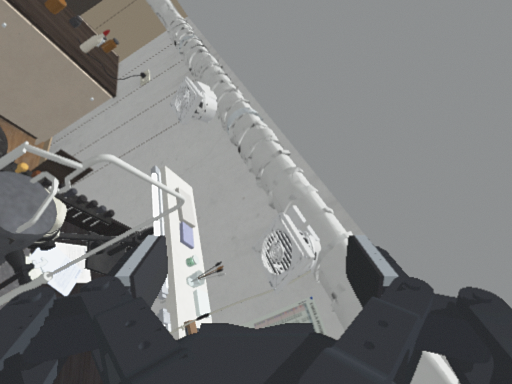

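Emit:
carry_out --pt "21 -14 -15 0.009 0.063 -0.142" --pt "18 -19 -15 0.017 0.061 -0.144" --pt "15 -22 -15 0.025 0.058 -0.145" --pt "10 -25 -15 0.033 0.054 -0.147" --pt "6 -27 -15 0.039 0.049 -0.148" --pt "1 -28 -15 0.045 0.043 -0.15" --pt "-4 -29 -15 0.05 0.037 -0.151" --pt "-9 -28 -15 0.055 0.03 -0.152"

```text
time_s: 7.45
tool_pos: [0.1755, -0.1072, 0.7867]
tcp_rot: [2.299, 0.536, -0.734]
contact_force: [0.1, 0.1, 0.1]
gripper_width: 0.996
```

```bash
cat >> kin.py <<'E'
LO=np.array([-2.9,-.91,.12,-1.06,.26,-2.93]);HI=np.array([2.9,2.17,2.37,4.2,2.73,2.93])
def ik(x,R,q0):
    R=Ro.from_matrix(R)
    def g(q):
        a,b=pose(q);return np.r_[(a-x)*3,(b*R.inv()).as_rotvec()]
    s=least_squares(g,q0,bounds=(LO,HI),xtol=1e-12,ftol=1e-14);return s.x,abs(s.fun).max()
def down(ang): # tool y at angle
    y=np.array([np.cos(ang),np.sin(ang),0]);x=np.array([0,0,-1.]);return np.c_[x,y,np.cross(x,y)]
E
python3 - <<'E'
from kin import *
q,e=ik([.42,-.326,.17],down(.11-np.pi/2),[-.73,.1,1.4,0,1.6,.73]);print(q.round(3),e)
show(q,16)
E
```

```text
[-0.73   0.095  1.477 -0.     1.57   0.731] 1.1540768340978502e-13
t 7.45 q [-0.76  -0.753  0.95   0.024  1.91   0.723]
fk err [-0.001   0.0011 -0.0011] 5.689893001203927e-16
max shift 45.8 0.065
[32, -30, -22, 0.045, 0.047, 0.0],
[30, -28, -25, 0.045, 0.047, 0.0],
[29, -27, -28, 0.044, 0.047, 0.0],
[27, -25, -31, 0.044, 0.047, 0.0],
[25, -23, -34, 0.044, 0.047, 0.0],
[23, -20, -37, 0.044, 0.048, 0.0],
[20, -18, -39, 0.044, 0.048, 0.0],
[18, -16, -41, 0.043, 0.048, 0.0],
[15, -13, -42, 0.043, 0.048, 0.0],
[12, -11, -44, 0.043, 0.048, 0.0],
[10, -8, -45, 0.043, 0.048, 0.001],
[7, -5, -45, 0.043, 0.049, 0.001],
[4, -3, -46, 0.042, 0.049, 0.001],
[1, 0, -46, 0.042, 0.049, 0.001],
[-2, 2, -46, 0.042, 0.049, 0.001],
[-5, 5, -45, 0.042, 0.049, 0.001],
pts [[0.025, 0.028, 0.204], [0.05, 0.005, 0.556], [0.42, -0.326, 0.451], [0.42, -0.326, 0.17]]
```

Emit:
carry_out --pt "32 -30 -22 0.045 0.047 0" --pt "30 -28 -25 0.045 0.047 0" --pt "29 -27 -28 0.044 0.047 0" --pt "27 -25 -31 0.044 0.047 0" --pt "25 -23 -34 0.044 0.047 0" --pt "23 -20 -37 0.044 0.048 0" --pt "20 -18 -39 0.044 0.048 0" --pt "18 -16 -41 0.043 0.048 0"

```text
time_s: 8.45
tool_pos: [0.3893, -0.2912, 0.523]
tcp_rot: [2.313, 1.063, -0.698]
contact_force: [0.7, -1.1, -0.2]
gripper_width: 0.999
```

Emit:
carry_out --pt "15 -13 -42 0.043 0.048 0" --pt "12 -11 -44 0.043 0.048 0" --pt "10 -8 -45 0.043 0.048 0.001" --pt "7 -5 -45 0.043 0.049 0.001" --pt "4 -3 -46 0.042 0.049 0.001" --pt "1 0 -46 0.042 0.049 0.001" --pt "-2 2 -46 0.042 0.049 0.001" --pt "-5 5 -45 0.042 0.049 0.001"

```text
time_s: 9.45
tool_pos: [0.443, -0.3122, 0.1472]
tcp_rot: [-1.374, 1.533, 1.94]
contact_force: [0.3, -0.3, -0.8]
gripper_width: 1.0
```

```bash
python3 - <<'E'
from kin import *
from h import *
o,f=snap("wrist","w7")
T=Ro.from_euler('xyz',o["tcp_rot"]).as_matrix();print(o["time_s"],o["q"].round(3) if hasattr(o["q"],"round") else o["q"],np.round(o["tool_pos"],4));print(T.round(3))
E
```

```text
9.45 [-0.692  0.166  1.447  0.018  1.561  0.707] [ 0.443  -0.3122  0.1472]
[[-0.014  0.171 -0.985]
 [ 0.035 -0.985 -0.171]
 [-0.999 -0.037  0.007]]
```

View pics/w7.png

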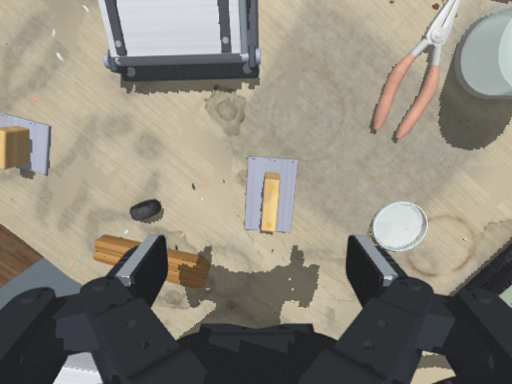

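```bash
python3 - <<'E'
from h import *
f=load("w7");P=cloud(f);im=f["img"];hsv=cv2.cvtColor(im,cv2.COLOR_BGR2HSV)
m=(np.abs(P[...,:2]-[.42,-.326]).max(-1)<.055)
# bar top
b=m&(P[...,2]>.029)&(hsv[...,1]>90);v,u=np.nonzero(b);print("bar z",np.median(P[b][:,2]))
w=plane(f,np.c_[u,v],.035)[:,:2];print(cv2.minAreaRect((w*1000).astype(np.float32)))
# plate: bluish grey
pl=m&(hsv[...,0]>105)&(hsv[...,0]<140)&(hsv[...,1]>20)
pl|=b
pl=cv2.morphologyEx(pl.astype(np.uint8),cv2.MORPH_OPEN,np.ones((3,3)))
n,l,st,_=cv2.connectedComponentsWithStats(pl);k=1+st[1:,4].argmax();v,u=np.nonzero(l==k);print(st[k])
w=plane(f,np.c_[u,v],.005)[:,:2];print(cv2.minAreaRect((w*1000).astype(np.float32)))
print("plate z",np.median(P[(l==k)&~b][:,2]), "bench",P[330-30,300],P[170,200])
c=im[0:100,90:280];cv2.imwrite("pics/w7f.png",cv2.resize(c,None,fx=4,fy=4,interpolation=cv2.INTER_CUBIC))
E
```

```text
bar z 0.03610026279744022
((382.46514892578125, -289.30609130859375), (43.44541931152344, 150.35009765625), 51.171077728271484)
[ 245  157   52   75 2349]
((423.2169494628906, -323.3180236816406), (75.1864013671875, 46.77907943725586), 6.36982536315918)
plate z 0.006231796356444608 bench [ 0.30759833 -0.37952094  0.00175563] [ 0.43550598 -0.25127896  0.00214277]
```

View pics/w7f.png

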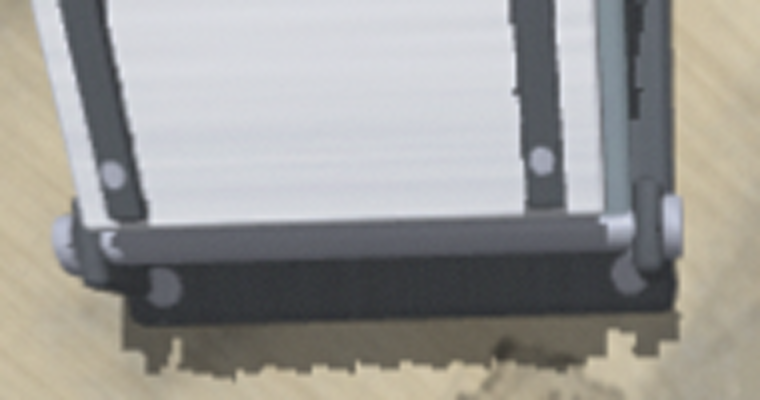

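```bash
python3 - <<'E'
from h import *
from kin import *
f=load("w7");P=cloud(f)
a=P[2:48,135:215].reshape(-1,3)
for _ in range(4):
    c=a.mean(0); n=np.linalg.svd(a-c)[2][2]; n*=np.sign(n[2]); d=(a-c)@n; a=a[abs(d)<2.5*d.std()+1e-4]
print("plane",c.round(4),n.round(4),"tilt",np.arccos(n[2]),"yaw",np.arctan2(-n[1],-n[0]),d.std())
o,dd=rays(f,[(111.3,57),(241.3,53.3),(126.8,54.5),(221.8,52.5),(117,10),(219,10)])
F=o+dd*(((c-o)@n)/(dd@n))[:,None];print(F.round(4))
print("width",np.linalg.norm(F[0]-F[1]),np.linalg.norm(F[2]-F[3]),np.linalg.norm(F[4]-F[5]))
y=F[2]-F[3]+F[0]-F[1];print("yaw from low edge",np.arctan2(-y[0],y[1]))
mid=(F[2]+F[3])/2;yw=np.arctan2(-y[0],y[1]);s=np.arccos(n[2]);x=np.array([np.cos(s)*np.cos(yw),np.cos(s)*np.sin(yw),np.sin(s)]);print("centre",mid+.046*x,((F[0]+F[1])/2+.046*x))
q,e=ik([.422,-.3243,.06],down(.111-np.pi/2),[-.73,.1,1.4,0,1.6,.73])
show(q,6)
E
```

```text
Traceback (most recent call last):
numpy.linalg.LinAlgError: SVD did not converge
```

```bash
cat > face.py <<'E'
from h import *
from kin import *
f=load("w7");P=cloud(f)
a=P[2:48,135:215].reshape(-1,3);a=a[np.isfinite(a).all(1)]
for _ in range(4):
    c=a.mean(0); n=np.linalg.svd(a-c)[2][2]; n*=np.sign(n[2]); d=(a-c)@n; a=a[abs(d)<2.5*d.std()+1e-4]
print("plane",c.round(4),n.round(4),"tilt",np.arccos(n[2]),"yaw",np.arctan2(-n[1],-n[0]),d.std())
o,dd=rays(f,[(111.3,57),(241.3,53.3),(126.8,54.5),(221.8,52.5),(117,10),(219,10)])
F=o+dd*(((c-o)@n)/(dd@n))[:,None];print(F.round(4))
print("width",np.linalg.norm(F[0]-F[1]),np.linalg.norm(F[2]-F[3]),np.linalg.norm(F[4]-F[5]))
y=F[2]-F[3]+F[0]-F[1];print("yaw from low edge",np.arctan2(-y[0],y[1]))
mid=(F[2]+F[3])/2;yw=np.arctan2(-y[0],y[1]);s=np.arccos(n[2]);x=np.array([np.cos(s)*np.cos(yw),np.cos(s)*np.sin(yw),np.sin(s)]);print("centre",mid+.046*x,((F[0]+F[1])/2+.046*x))
q,e=ik([.422,-.3243,.06],down(.111-np.pi/2),[-.73,.1,1.4,0,1.6,.73])
show(q,6)
E
python3 face.py
```

```text
plane [ 0.5526 -0.2293  0.0521] [-0.2131 -0.0412  0.9762] tilt 0.21876421542452482 yaw 0.190978646417438 0.0007253916223759368
[[ 0.5234 -0.1821  0.0478]
 [ 0.5422 -0.2796  0.0477]
 [ 0.5271 -0.194   0.0481]
 [ 0.5403 -0.2652  0.0479]
 [ 0.5551 -0.1883  0.0544]
 [ 0.5668 -0.2603  0.0539]]
width 0.0993185049502049 0.07234934398554238 0.0729610543889841
yaw from low edge 0.1873496617729116
centre [ 0.57780141 -0.2212339   0.05799235] [ 0.57689492 -0.22249917  0.05774109]
t 9.5 q [-0.691  0.173  1.455  0.019  1.56   0.707]
fk err [ 0.0009 -0.0006 -0.0008] 6.406234212640651e-16
max shift 13.5 0.014
[-3, -3, -13, -0.007, -0.004, -0.011],
[-3, -3, -13, -0.007, -0.004, -0.01],
[-3, -2, -13, -0.007, -0.004, -0.01],
[-3, -2, -13, -0.007, -0.004, -0.01],
[-4, -2, -13, -0.007, -0.004, -0.01],
[-4, -2, -13, -0.007, -0.004, -0.01],
pts [[0.025, 0.028, 0.204], [0.076, -0.018, 0.551], [0.422, -0.324, 0.341], [0.422, -0.324, 0.06]]
```

Emit:
carry_out --pt "-3 -3 -13 -0.007 -0.004 -0.011" --pt "-3 -3 -13 -0.007 -0.004 -0.01" --pt "-3 -2 -13 -0.007 -0.004 -0.01" --pt "-3 -2 -13 -0.007 -0.004 -0.01" --pt "-4 -2 -13 -0.007 -0.004 -0.01" --pt "-4 -2 -13 -0.007 -0.004 -0.01" --pt "0 0 -15 0 0 0" --pt "0 0 -10 0 0 0"

```text
time_s: 10.5
tool_pos: [0.4222, -0.3249, 0.0353]
tcp_rot: [2.405, 1.557, -0.624]
contact_force: [0.9, 0.6, 0.1]
gripper_width: 0.997
```

```bash
cat > st.py <<'E'
from kin import *
from cell import monitor
import sys
def to(x,R,n):
    o=monitor.get_obs();Rc=Ro.from_euler('xyz',o["tcp_rot"]);d=(np.array(x)-o["tool_pos"])*1000;r=(Ro.from_matrix(R)*Rc.inv()).as_rotvec()
    print("t",o["time_s"],"pos",np.round(o["tool_pos"],4),"q",np.round(o["q"],3),"F",np.round(o["contact_force"],1),"w",o["gripper_width"])
    print("need",d.round(1),r.round(3),"per row",(d/n).round(1),(r/n).round(3))
E
python3 - <<'E'
from st import *
to([.422,-.3243,.0095],down(.111-np.pi/2),6)
E
```

```text
t 10.5 pos [ 0.4222 -0.3249  0.0353] q [-7.260e-01  2.230e-01  1.618e+00  1.000e-03  1.287e+00  7.320e-01] F [0.9 0.6 0.1] w 0.9966434949246206
need [ -0.2   0.6 -25.8] [ 0.008  0.011 -0.001] per row [-0.   0.1 -4.3] [ 0.001  0.002 -0.   ]
```

Emit:
carry_out --pt "0 0 -6 0.004 0.005 0" --pt "0 0 -6 0.004 0.005 0" --pt "0 0 -6 0 0 0" --pt "0 0 -5 0 0 0" --pt "0 0 -2 0 0 0" --pt "0 0 0 0 0 0" --pt "0 0 0 0 0 0" --pt "0 0 0 0 0 0"

```text
time_s: 11.5
tool_pos: [0.4228, -0.3252, 0.0089]
tcp_rot: [-3.052, 1.57, 0.202]
contact_force: [-0.3, -0.6, -0.7]
gripper_width: 0.996
```

```bash
python3 - <<'E'
from st import *
to([.422,-.3243,.0095],down(.111-np.pi/2),6)
E
```

```text
t 11.5 pos [ 0.4228 -0.3252  0.0089] q [-7.25e-01  2.71e-01  1.62e+00  1.00e-03  1.25e+00  7.33e-01] F [-0.3 -0.6 -0.7] w 0.9961726263922034
need [-0.8  0.9  0.6] [-0.     0.001 -0.001] per row [-0.1  0.1  0.1] [-0.  0. -0.]
```

Close.

Emit:
carry_out --pt "0 0 1 0 0 0" --pt "0 0 0 0 0 0" --pt "0 0 0 0 0 0" --pt "0 0 0 0 0 0" --pt "0 0 0 0 0 0" --pt "0 0 0 0 0 0" --pt "0 0 0 0 0 0" --pt "0 0 0 0 0 0" --fingers 1 --squeeze 80

```text
time_s: 12.5
tool_pos: [0.4231, -0.3254, 0.0106]
tcp_rot: [2.796, 1.569, -0.233]
contact_force: [0.1, -0.4, 0.1]
gripper_width: 0.145
```

```bash
python3 - <<'E'
from st import *
to([.422,-.3243,.0095],down(.111-np.pi/2),6)
E
```

```text
t 12.5 pos [ 0.4231 -0.3254  0.0106] q [-7.250e-01  2.690e-01  1.619e+00  1.000e-03  1.252e+00  7.330e-01] F [ 0.1 -0.4  0.1] w 0.1454143979385564
need [-1.1  1.1 -1.1] [ 0.     0.002 -0.002] per row [-0.2  0.2 -0.2] [ 0.  0. -0.]
```

```bash
python3 - <<'E'
from h import *
from st import *
P=np.concatenate([cloud(load(n)).reshape(-1,3) for n in("scene0","side0","w7")])
m=(P[:,0]>.58)&(P[:,0]<.8)&(P[:,1]>-.4)&(P[:,1]<-.05)&(P[:,2]>.09)&(P[:,2]<.335);Q=P[m]
H=np.round(Q/.03)*.03;u,c=np.unique(H[:,:2],axis=0,return_counts=True)
for a,k in zip(u,c):
    if k>8:
        s=Q[(abs(H[:,:2]-a)<1e-6).all(1)];print(a.round(2),k,s[:,2].min().round(3),s[:,2].max().round(3))
# shelf edge low x envelope z .33-.45
m=(P[:,2]>.33)&(P[:,2]<.45)&(P[:,0]>.4);Q=P[m];nn=np.array([.857,-.514]);print("shelf edge min proj",np.percentile(Q[:,:2]@nn,[0.5,1,5]))
tilt,yaw=.219,.187;C=np.array([.576,-.2235,.0567])
X=np.array([np.cos(tilt)*np.cos(yaw),np.cos(tilt)*np.sin(yaw),np.sin(tilt)]);Y=np.array([-np.sin(yaw),np.cos(yaw),0]);n=np.cross(X,Y)
R=np.c_[-n,-Y,-X];T=C+n*.0606;print(T,n)
for d in(0.06,.1,.15,.29,.35,.4): print(d,(C+n*d).round(3),((C+n*d)[:2]@nn).round(3))
q,e=ik(T,R,[-.4,.4,1.5,0,1.3,.73]);print(q.round(3),e); print(fk(q,PAR,True).round(3)); to(T,R,8)
E
```

```text
[ 0.66 -0.21] 32 0.091 0.098
[ 0.69 -0.24] 35 0.091 0.101
[ 0.69 -0.21] 480 0.09 0.159
[ 0.69 -0.18] 287 0.09 0.152
[ 0.69 -0.15] 61 0.09 0.098
[ 0.72 -0.18] 251 0.093 0.155
[ 0.72 -0.15] 257 0.09 0.159
[ 0.72 -0.06] 42 0.305 0.334
[ 0.75 -0.06] 88 0.257 0.313
[ 0.78 -0.06] 36 0.234 0.259
shelf edge min proj [0.66746178 0.66889166 0.67353682]
[ 0.56306395 -0.22594764  0.11585258] [-0.2134661  -0.04039006  0.97611519]
0.06 [ 0.563 -0.226  0.115] 0.599
0.1 [ 0.555 -0.228  0.154] 0.592
0.15 [ 0.544 -0.23   0.203] 0.584
0.29 [ 0.514 -0.235  0.34 ] 0.561
0.35 [ 0.501 -0.238  0.398] 0.552
0.4 [ 0.491 -0.24   0.447] 0.544
[-0.507  0.208  1.476  0.145  1.291  0.848] 1.4902176159736769e-09
[[ 0.018  0.032  0.204]
 [ 0.082 -0.003  0.55 ]
 [ 0.503 -0.237  0.39 ]
 [ 0.563 -0.226  0.116]]
t 12.5 pos [ 0.4231 -0.3254  0.0106] q [-7.250e-01  2.690e-01  1.619e+00  1.000e-03  1.252e+00  7.330e-01] F [ 0.1 -0.4  0.1] w 0.1454143979385564
need [139.9  99.4 105.2] [ 0.033 -0.215  0.074] per row [17.5 12.4 13.2] [ 0.004 -0.027  0.009]
```

Emit:
carry_out --pt "0 0 10 0 0 0" --pt "0 0 30 0 0 0" --pt "0 0 30 0 0 0" --pt "0 0 25 0 0 0" --pt "10 7 10 0 0 0" --pt "17 12 0 0.005 -0.03 0.01" --pt "17 12 0 0.005 -0.03 0.01" --pt "10 7 0 0.005 -0.03 0.01"

```text
time_s: 13.5
tool_pos: [0.479, -0.2825, 0.1168]
tcp_rot: [-3.053, 1.476, 0.234]
contact_force: [-0.6, 1.0, -1.0]
gripper_width: 0.147
```

```bash
cat >> st.py <<'E'
tilt,yaw=.219,.187;C=np.array([.576,-.2235,.0567])
X=np.array([np.cos(tilt)*np.cos(yaw),np.cos(tilt)*np.sin(yaw),np.sin(tilt)]);Y=np.array([-np.sin(yaw),np.cos(yaw),0]);n=np.cross(X,Y)
R=np.c_[-n,-Y,-X]
def face(h,k,dx=0,dy=0):
    to(C+n*h+X*dx+Y*dy,R,k)
    o=monitor.get_obs();d=np.array(o["tool_pos"])-C;print("in face frame mm",(np.array([d@X,d@Y,d@n])*1000).round(1),"F along n",(np.array(o["contact_force"])@n).round(2))
E
python3 - <<'E'
from st import *
face(.0606,7)
E
```

```text
t 13.5 pos [ 0.479  -0.2825  0.1168] q [-0.636  0.154  1.525  0.074  1.402  0.78 ] F [-0.6  1.  -1. ] w 0.14728453957962323
need [84.1 56.6 -1. ] [ 0.012 -0.124  0.041] per row [12.   8.1 -0.1] [ 0.002 -0.018  0.006]
in face frame mm [-90.7 -40.   81.8] F along n -0.87
```

Emit:
carry_out --pt "12 8 0 0.002 -0.018 0.006" --pt "12 8 0 0.002 -0.018 0.006" --pt "12 8 0 0.002 -0.018 0.006" --pt "12 8 0 0.002 -0.018 0.006" --pt "12 8 0 0.002 -0.018 0.006" --pt "12 8 0 0.002 -0.018 0.006" --pt "10 8 0 0.002 -0.018 0.006" --pt "0 0 0 0 0 0"

```text
time_s: 14.5
tool_pos: [0.5665, -0.2214, 0.1151]
tcp_rot: [-3.13, 1.342, 0.204]
contact_force: [-0.4, -0.0, -0.7]
gripper_width: 0.152
```

```bash
python3 - <<'E'
from st import *
face(.0606,7)
from h import *
for n_ in("wrist","side","scene"):
    o,f=snap(n_,n_+"8")
    if n_!="wrist": cv2.imwrite(f"pics/{n_}8c.png",cv2.resize(f["img"][100:230,230:380],None,fx=4,fy=4,interpolation=cv2.INTER_CUBIC))
E
```

```text
t 14.5 pos [ 0.5665 -0.2214  0.1151] q [-0.501  0.213  1.475  0.154  1.282  0.847] F [-0.4 -0.  -0.7] w 0.15154306728240438
need [-3.5 -4.5  0.8] [-0.004  0.009 -0.005] per row [-0.5 -0.6  0.1] [-0.001  0.001 -0.001]
in face frame mm [ 4.   3.8 58.9] F along n -0.56
```

View pics/wrist8.png

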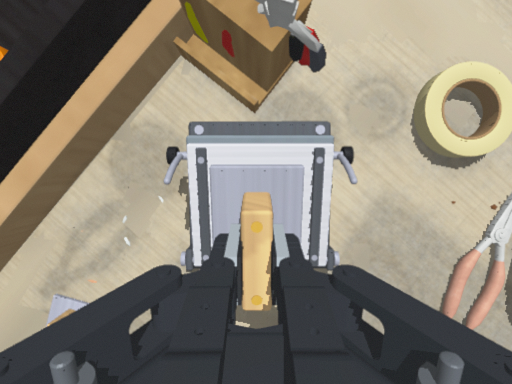

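View pics/scene8c.png

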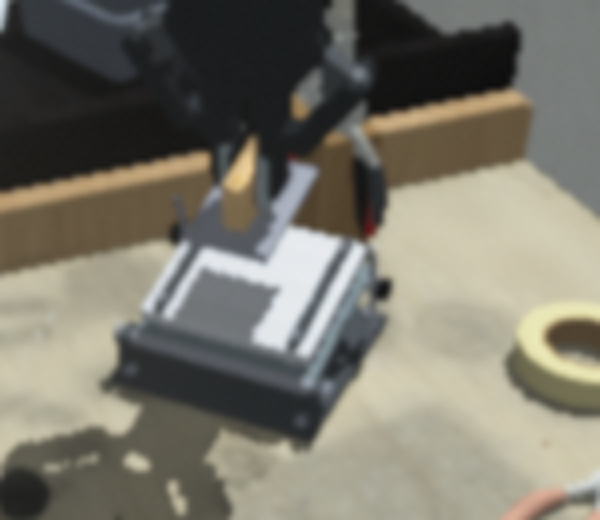

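View pics/side8c.png

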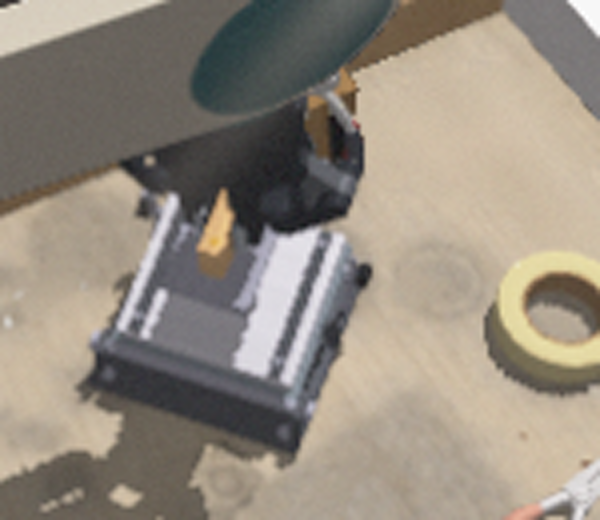

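```bash
python3 - <<'E'
from h import *
from st import *
f=load("wrist8");T=f["T_tool_cam"];P=cloud(f,T)
def fit(a):
    a=a[np.isfinite(a).all(1)]
    for _ in range(6):
        c=a.mean(0);k=np.linalg.svd(a-c)[2][2];k*=-np.sign(k[0]);d=(a-c)@k;a=a[abs(d)<2.5*d.std()+1e-4]
    return c,k,d.std(),len(a)
pl=np.concatenate([P[170:222,215:238].reshape(-1,3),P[170:222,275:298].reshape(-1,3)])
pl2=np.concatenate([P[190:225,214:237].reshape(-1,3),P[190:225,277:300].reshape(-1,3),P[170:188,214:300].reshape(-1,3)])
fa=np.concatenate([P[145:160,212:302].reshape(-1,3),P[145:255,308:311].reshape(-1,3)])
# outer strips of the face
fa2=np.concatenate([fa,P[150:255,190:194].reshape(-1,3),P[150:255,328:331].reshape(-1,3)])
for nm,a in(("plate",pl2),("face",fa),("face2",fa2)):
    c,k,s,N=fit(a);print(nm,c.round(4),k.round(4),"std",round(s,5),N)
    if nm=="plate":cp,kp=c,k
    else: print(" angle plate-face",np.arccos(kp@k)," comps",(kp-k).round(4))
o,d=rays(f,[(211,165),(302,165)],T);q=o+d*(((cp-o)@kp)/(d@kp))[:,None];print("plate far corners tool",q.round(4),np.linalg.norm(q[0]-q[1]))
c,k,_,_=fit(fa2)
o,d=rays(f,[(188,137),(333,137),(208,150),(310,150),(208,240),(312,240)],T);F=o+d*(((c-o)@k)/(d@k))[:,None];print("face far corners,rails",F.round(4));print(np.linalg.norm(F[0]-F[1]),np.linalg.norm(F[2]-F[3]))
cv2.imwrite("pics/w8c.png",cv2.resize(f["img"][110:300,160:360],None,fx=3.5,fy=3.5,interpolation=cv2.INTER_CUBIC))
E
```

```text
plate [ 0.0045 -0.0001 -0.0243] [-1.e+00  7.e-04 -3.e-04] std 0.00057 3093
face [ 0.0583  0.0066 -0.0313] [-9.999e-01 -9.000e-04 -1.110e-02] std 0.00062 1626
 angle plate-face 0.010845872908238375  comps [-0.0001  0.0016  0.0107]
face2 [ 0.0583  0.0029 -0.0259] [-1.     -0.0025 -0.0062] std 0.00062 2164
 angle plate-face 0.006644981790204922  comps [-0.      0.0032  0.0058]
plate far corners tool [[ 0.0045 -0.0229 -0.039 ]
 [ 0.0046  0.0227 -0.039 ]] 0.045605478934838815
face far corners,rails [[ 0.0585 -0.0458 -0.0468]
 [ 0.0583  0.0509 -0.0469]
 [ 0.0584 -0.0328 -0.0381]
 [ 0.0583  0.0359 -0.0382]
 [ 0.058  -0.0356  0.0281]
 [ 0.0578  0.0406  0.028 ]]
0.09662410965439186 0.06872198096674757
```

View pics/w8c.png

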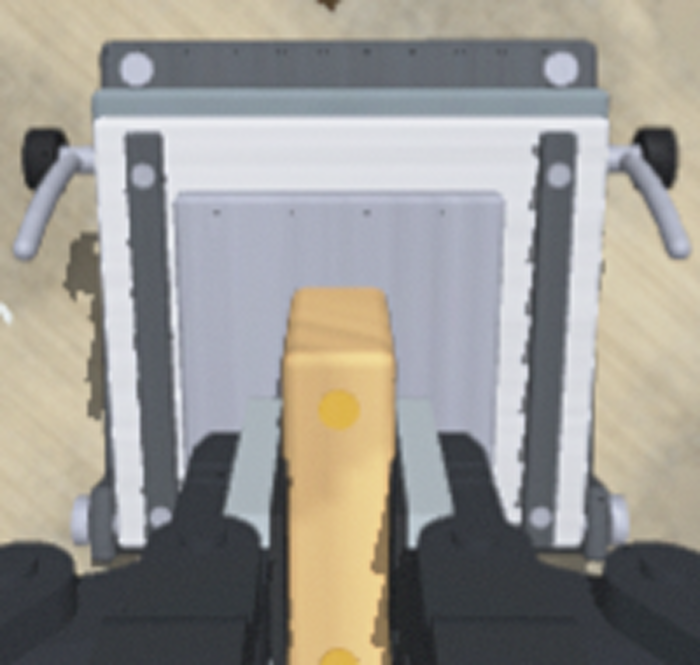

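Emit:
carry_out --pt "0.8 -0.7 -6 -0.001 0.003 -0.001" --pt "0.8 -0.7 -6 -0.001 0.003 -0.002" --pt "1 -0.7 -6 -0.001 0.003 -0.002" --pt "1 -0.7 -6 0 0 0" --pt "1.3 0.2 -6 0 0 0" --pt "1.3 0.2 -6 0 0 0" --pt "0.8 0.2 -4 0 0 0" --pt "0 0 0 0 0 0"

```text
time_s: 15.65
tool_pos: [0.5726, -0.2252, 0.0715]
tcp_rot: [-3.133, 1.354, 0.193]
contact_force: [-0.2, -0.5, -1.6]
gripper_width: 0.145
```

```bash
python3 - <<'E'
from st import *
face(.0106,4,.0025,.0012)
E
```

```text
t 15.65 pos [ 0.5726 -0.2252  0.0715] q [-0.497  0.281  1.484  0.146  1.212  0.849] F [-0.2 -0.5 -1.6] w 0.14549012097211939
need [ 3.3  2.9 -3.9] [-0.001 -0.003  0.003] per row [ 0.8  0.7 -1. ] [-0.    -0.001  0.001]
in face frame mm [-0.4 -1.1 15.2] F along n -1.51
```

Emit:
carry_out --pt "0.8 0.7 -0.9 0 0 0" --pt "0.8 0.7 -0.9 0 0 0" --pt "0.6 0.5 -0.8 0 0 0" --pt "0.2 0 -0.8 0 0 0" --pt "0.2 0 -0.8 0 0 0" --pt "0.2 0 -0.8 0 0 0" --pt "0.2 0 -0.8 0 0 0" --pt "0 0 0 0 0 0"

```text
time_s: 16.65
tool_pos: [0.5762, -0.2235, 0.0669]
tcp_rot: [-3.138, 1.353, 0.188]
contact_force: [-1.5, 1.1, 2.0]
gripper_width: 0.145
```

```bash
python3 - <<'E'
from st import *
face(.0063,4,.0025,.0012)
print(monitor.get_obs()["moment"])
E
```

```text
t 16.65 pos [ 0.5762 -0.2235  0.0669] q [-0.492  0.292  1.481  0.146  1.202  0.854] F [-1.5  1.1  2. ] w 0.1445777205649018
need [ 0.6  1.4 -3.6] [-0.001 -0.001  0.003] per row [ 0.1  0.3 -0.9] [-0.    -0.     0.001]
in face frame mm [ 2.5 -0.   9.9] F along n 2.27
[0.08825494 0.31905344 0.06245106]
```

Emit:
carry_out --pt "0.1 0 -0.6 0 0 0" --pt "0.1 0 -0.6 0 0 0" --pt "0.1 0 -0.6 0 0 0" --pt "0.1 0 -0.6 0 0 0" --pt "0.1 0 -0.6 0 0 0" --pt "0.1 0 -0.6 0 0 0" --pt "0 0 0 0 0 0" --pt "0 0 0 0 0 0"

```text
time_s: 17.65
tool_pos: [0.5771, -0.2236, 0.0646]
tcp_rot: [-3.141, 1.352, 0.185]
contact_force: [-5.1, 1.2, 3.6]
gripper_width: 0.149
```

```bash
python3 - <<'E'
from st import *
face(.0063,4,.0025,.0012)
print(monitor.get_obs()["moment"])
from h import *
for n_ in("wrist","scene","side"):
    o,f=snap(n_,n_+"9")
    if n_!="wrist": cv2.imwrite(f"pics/{n_}9c.png",cv2.resize(f["img"][100:230,230:380],None,fx=4,fy=4,interpolation=cv2.INTER_CUBIC))
f=load("wrist9");T=f["T_tool_cam"];P=cloud(f,T)
cv2.imwrite("pics/w9c.png",cv2.resize(f["img"][110:300,160:360],None,fx=3.5,fy=3.5,interpolation=cv2.INTER_CUBIC))
print(P[180,200:320:6].round(4)[:,0])
E
```

```text
t 17.65 pos [ 0.5771 -0.2236  0.0646] q [-0.491  0.296  1.481  0.146  1.197  0.853] F [-5.1  1.2  3.6] w 0.1493454639958149
need [-0.2  1.5 -1.2] [-0.    -0.     0.003] per row [-0.1  0.4 -0.3] [-0.    -0.     0.001]
in face frame mm [ 2.7 -0.3  7.5] F along n 4.54
[0.28055928 0.44841314 0.09759559]
[0.0088 0.0103 0.0032 0.0039 0.0049 0.0049 0.0051 0.0047 0.0046 0.0045
 0.0052 0.0038 0.0036 0.0043 0.0044 0.0041 0.0033 0.0055 0.0086 0.0086]
```

View pics/w9c.png

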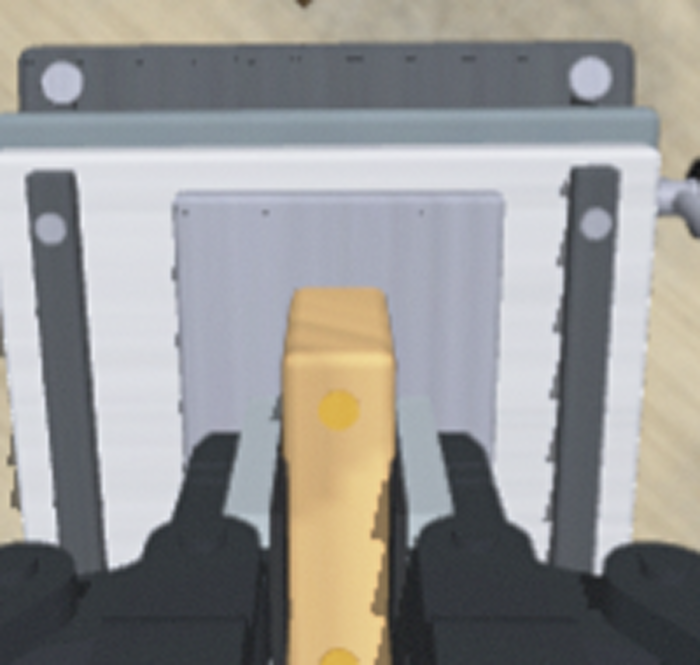

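View pics/scene9c.png

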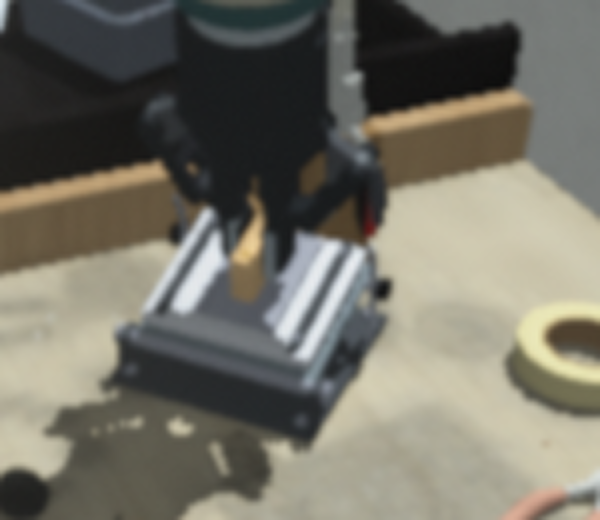

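Emit:
carry_out --pt "-0.1 0 -0.6 0 0 0" --pt "0 0 -0.6 0 0 0" --pt "-0.1 0 -0.6 0 0 0" --pt "0 0 -0.6 0 0 0" --pt "0 0 0 0 0 0" --pt "0 0 0 0 0 0" --pt "0 0 0 0 0 0" --pt "0 0 0 0 0 0"

```text
time_s: 18.8
tool_pos: [0.5773, -0.2236, 0.0638]
tcp_rot: [3.141, 1.351, 0.184]
contact_force: [-4.7, 2.1, 4.1]
gripper_width: 0.144
```

```bash
python3 - <<'E'
from st import *
face(.0063,4,.0025,.0012)
print(monitor.get_obs()["moment"])
from h import *
def fit(a):
    a=a[np.isfinite(a).all(1)]
    for _ in range(6):
        c=a.mean(0);k=np.linalg.svd(a-c)[2][2];k*=-np.sign(k[0]);d=(a-c)@k;a=a[abs(d)<2.5*d.std()+1e-4]
    return c,k,d.std(),len(a)
o,f=snap("wrist","w10");T=f["T_tool_cam"];P=cloud(f,T)
cv2.imwrite("pics/w10c.png",cv2.resize(f["img"][110:300,160:360],None,fx=3.5,fy=3.5,interpolation=cv2.INTER_CUBIC))
pl=np.concatenate([P[190:225,214:237].reshape(-1,3),P[190:225,277:300].reshape(-1,3),P[170:188,214:300].reshape(-1,3)])
fa=np.concatenate([P[156:163,190:318].reshape(-1,3),P[160:250,192:206].reshape(-1,3),P[160:250,306:316].reshape(-1,3)])
a=fit(pl);b=fit(fa);print(a,b,"angle",np.arccos(a[1]@b[1]),"gap mm",((a[0]-b[0])@b[1])*1000)
for n_ in ("scene","side"): snap(n_,n_+"10")
E
```

```text
t 18.8 pos [ 0.5773 -0.2236  0.0638] q [-0.491  0.297  1.482  0.147  1.194  0.852] F [-4.7  2.1  4.1] w 0.1439410779266581
need [-0.4  1.5 -0.4] [-0.     0.001  0.002] per row [-0.1  0.4 -0.1] [-0.     0.     0.001]
in face frame mm [ 2.7 -0.4  6.7] F along n 4.92
[0.36163113 0.56344538 0.12477129]
(array([ 4.45932199e-03, -8.95299763e-05, -2.43039172e-02]), array([-9.99998869e-01,  1.19434781e-03,  9.14089368e-04]), np.float64(0.000580051012519609), 3093) (array([ 0.00941806, -0.00478091, -0.02327809]), array([-9.99998590e-01,  1.67195855e-03,  1.58759430e-04]), np.float64(0.000583460545345061), 3006) angle 0.0008936640671719744 gap mm 4.96641161435518
```

View pics/w10c.png

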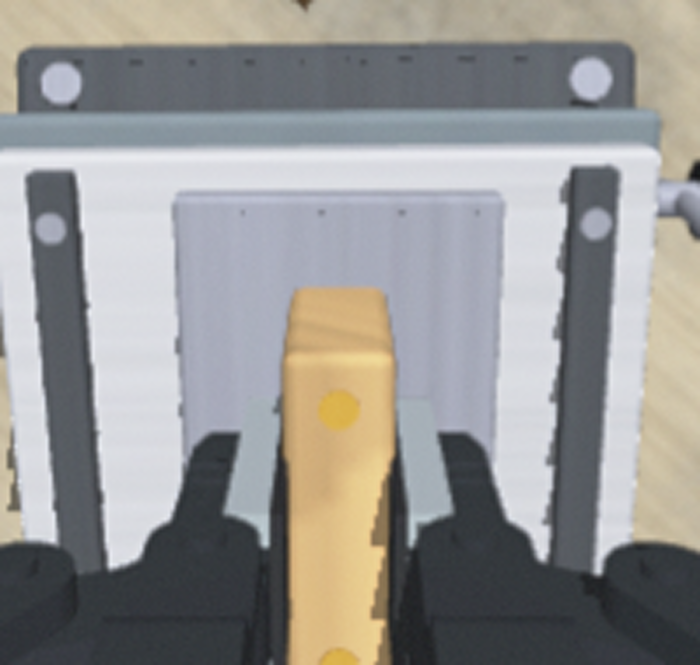

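View pics/side10.png

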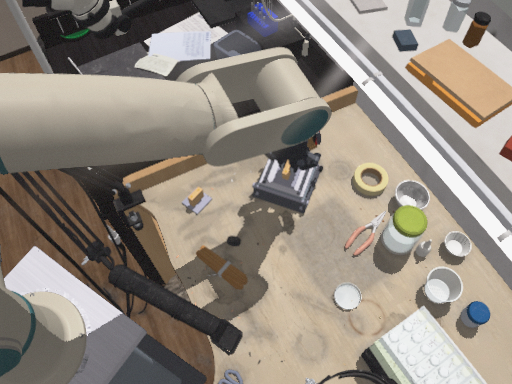

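Emit:
carry_out --pt "0 0 -0.6 0 0 0" --pt "0 0 -0.6 0 0 0" --pt "0 0 -0.6 0 0 0" --pt "0 0 -0.6 0 0 0" --pt "0 0 0 0 0 0" --pt "0 0 0 0 0 0" --pt "0 0 0 0 0 0" --pt "0 0 0 0 0 0"

```text
time_s: 19.95
tool_pos: [0.5773, -0.2236, 0.0636]
tcp_rot: [3.141, 1.35, 0.184]
contact_force: [-4.8, 1.0, 6.1]
gripper_width: 0.144
```

```bash
python3 - <<'E'
from st import *
from h import *
face(.0063,4,.0025,.0012)
print(monitor.get_obs()["moment"],np.abs(monitor.get_obs()["dq"]).max())
def fit(a):
    a=a[np.isfinite(a).all(1)]
    for _ in range(6):
        c=a.mean(0);k=np.linalg.svd(a-c)[2][2];k*=-np.sign(k[0]);d=(a-c)@k;a=a[abs(d)<2.5*d.std()+1e-4]
    return c,k
o,f=snap("wrist","w11");P=cloud(f,f["T_tool_cam"])
pl=np.concatenate([P[190:225,214:237].reshape(-1,3),P[190:225,277:300].reshape(-1,3),P[170:188,214:300].reshape(-1,3)])
fa=np.concatenate([P[156:163,190:318].reshape(-1,3),P[160:250,192:206].reshape(-1,3),P[160:250,306:316].reshape(-1,3)])
a=fit(pl);b=fit(fa);print("angle",np.arccos(a[1]@b[1]),"gap mm",((a[0]-b[0])@b[1])*1000,a[0],b[0])
for i in range(3): print(np.round(monitor.get_obs()["contact_force"],2))
# bystanders
from h import cloud
for n_ in("scene","side"):
    o,g=snap(n_,n_+"11")
    g0=load(n_+"0")
    for nm,p in {"scene":{"short":(202,188),"wheel":(235,224)},"side":{"short":(196,195),"wheel":(233,242),"clamp":(220,265)}}[n_].items():
        print(n_,nm,cloud(g0)[p[1],p[0]].round(3),cloud(g)[p[1],p[0]].round(3))
E
```

```text
t 19.95 pos [ 0.5773 -0.2236  0.0636] q [-0.491  0.297  1.482  0.148  1.193  0.852] F [-4.8  1.   6.1] w 0.14366139528621327
need [-0.5  1.5 -0.2] [-0.     0.002  0.002] per row [-0.1  0.4 -0. ] [-0.     0.     0.001]
in face frame mm [ 2.7 -0.3  6.4] F along n 6.97
[0.3440423  0.63113613 0.15546305] 0.001686505105050556
angle 0.0014343065027639405 gap mm 4.945109207424626 [ 0.00447851 -0.00010654 -0.0242696 ] [ 0.00941352 -0.00487606 -0.02335455]
[-4.71  1.62  6.55]
[-4.71  1.62  6.55]
[-4.71  1.62  6.55]
scene short [ 0.426 -0.081  0.026] [ 0.425 -0.082  0.027]
scene wheel [ 0.385 -0.209  0.018] [ 0.385 -0.21   0.019]
side short [ 0.427 -0.083  0.033] [ 0.427 -0.083  0.033]
side wheel [ 0.384 -0.209  0.02 ] [ 0.385 -0.208  0.017]
side clamp [ 0.33  -0.214  0.015] [ 0.33  -0.214  0.017]
```

```bash
python3 - <<'E'
from cell import order
print(order.job_done())
E
```

```text
the job is handed in; nothing more can be done
None
```

The long slide is on the tilting stage, still gripped and pressing, and the job was handed in at about 20 s of the 38 s allowed. I gripped it by its wooden bar with 80 N, lifted it clear of the bench, and laid it tilted on the sloped face. On the way I folded the arm in to pass a tall lamp stand.

My last checks before handing in:

| Check | Measured | Allowed |
|---|---|---|
| Angle between plate and face | about 0.001 rad | under 0.05 |
| Plate back above the face | 4.95 mm, against a 5 mm plate, so it sits flush | underside within 3 mm |
| Distance from centre, along and across the slope | about 2–3 mm | within 12 mm |
| Force along the face normal | about 8 N, allowing for slide weight and sensor offset | 2–25 N |
| Face pushed in | about 3.5 mm (springs and geometry) | 1.5–6.8 mm |

- **Bystanders:** the short slide and wheel stayed within about 3 mm of where they started, and the clamp within 2 mm.
- **Sideways force:** about 3–5 N remained on the tool, pointing down the slope. I left it, because the slide was still and had not slipped in the fingers.
- **Disagreements:** the two fixed cameras and the wrist camera differed by 2–3 mm on where the slide and the face are. After I pushed the tool further in by 2.4 mm, it only moved about 0.3 mm while the force rose by about 2 N. The push depth is therefore good to about 1 mm.

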